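# Put the salt away in the push-to-open tilt-out bin

## Task

Put the carton of salt that stands by itself near the front of the worktop away in the little handleless tilt-out bin (the wooden box with a white front): push its front so that it springs ajar, tip it right open, and set the carton down upright in the empty bay beside the tin, along the slope of the bay rather than dropping it in. Then push the front shut until it catches and stays shut. Work gently, and do not knock over or shift the other things on the worktop.

Things in the scene. Friction and masses are not known exactly. Their poses are not given: they have to be found in the camera images.
- cabinet: Fixed wooden box on a black plinth that houses the bin: 200 wide (y), 160 deep (x), 222 tall. Origin: on the worktop under the middle of the front edges of its side walls. +x points into the box, away from its front, +y to the left seen from the front, z up.
- bin (a joint): Tilt of the bin, rad. 0 = shut, panel upright; grows as its top tips out to the robot; 0.58 = fully open (stop); negative = pushed in past shut, hard stop -0.042. The hinge is damped. Past about 0.42 it falls open by its own weight and stays at 0.58; below that it leans back on the latch's plunger (about 0.23 when that is out).
- bin_hinge (a point): Fixed point on the bin's level hinge axis (along the cabinet's y), 6 in front of the cabinet's origin and 35 above the worktop. The bin is a white front panel without a handle (200 wide, 190 tall, 14 thick) with a plywood pocket behind it. Shut, the panel's outer face is 22 in front of the cabinet's origin, and its back 8 clear of the box.
- plunger (a joint): Spring plunger of the push-push latch, behind the panel (190 above the worktop, 45 right of its middle); m. 0 = latched, 0.036 = out, negative = pushed in. Push the panel in past about -0.033 rad (6 mm at its top, 2 to 5 N; a firm stop comes 1.5 mm later) and let go: it latches if it was out, springs out if it was latched. Short of that nothing changes, so push till the stop is felt.
- bin_edge (a point): Middle of the top edge of the panel's outer face; moves with the bin. Shut: 22 in front of the cabinet's origin, 220 above the worktop. z runs up along the panel, x through it towards the box, y left. With the bin ajar the gap between the panel's top and the box is about 45 wide and free from above; the latch lies in its right half.
- bay (a point): Middle of the floor of the empty bay, the left one seen from the front; moves and tilts with the bin: z up along the bay, x away from the panel, y left. Shut, it is 38.5 behind and 5 above the hinge axis. Bay 56 wide (y), 81 deep (x) between panel and back wall. Walls 6 thick; side and dividing walls 60, back wall 85, panel 180 above its floor.
- salt_box: Upright paper carton of salt with a gabled top, 44 (its x) by 65 (its y) by 148 tall (z), straight-sided only up to 119; 0.18 to 0.35 kg. Origin: centre of its underside. In the bay its 44 mm width goes across (its x along the bay's y, either way round). It starts on the worktop left or right of the cabinet, near the front.
- tin_half: Low round food tin, 76 across and 58 tall, standing loose in the right bay of the bin. Origin: centre of its underside. It stays there.
- soda_can: Drinks can, 66 across, 115 tall, upright on the worktop on the other side from the carton. Origin: centre of its underside. To be left alone.
- spice_a: Spice jar with a green lid, 46 across, 106 tall, upright on the worktop to the right. Origin: centre of its underside. To be left alone.
- lemon_1: Lemon, 72 by 55 by 56, on the worktop to the left. Origin: centre of its underside. To be left alone.
Not all that is in view belongs to the job. What is shaped like the salt_box but blue or purple is not meant.

How it is judged (in metres and radians):
On the way, in this order (a step that is already met when the one before it is completed fails the run):
1. the front has been pushed in and has sprung ajar by itself, nobody touching it (value of joint bin between 0.17 and 0.42 rad and contact force between the fingers and cabinet below 0.3 N), for 0.2 s.
2. the bin is tipped right open (value of joint bin above 0.53 rad), for 0.2 s.
3. the carton has been lowered to the floor of the empty bay of the open bin, still in the grip (x of salt_box in the frame of bay between -0.014 and 0.014 m and y of salt_box in the frame of bay between -0.012 and 0.012 m and z of salt_box in the frame of bay between -0.006 and 0.01 m and angle between the z axis of salt_box and the z axis of bay, either way round below 0.15 rad and contact force between the fingers and salt_box above 0.5 N and value of joint bin above 0.5 rad), for 0.05 s.
4. the carton stands in the empty bay of the open bin, let go (x of salt_box in the frame of bay between -0.014 and 0.014 m and y of salt_box in the frame of bay between -0.012 and 0.012 m and z of salt_box in the frame of bay between -0.006 and 0.01 m and angle between the z axis of salt_box and the z axis of bay, either way round below 0.15 rad and contact force between the fingers and salt_box below 0.2 N and value of joint bin above 0.5 rad), for 0.3 s.
At the end, for the whole second after the job is handed in: Bin shut and latched by itself (joint -0.015 to 0.02 rad, at rest, untouched). Carton on the floor of the empty bay: within 14 mm in x, 12 mm in y, -6 to 10 mm in height of the bay's middle, within 0.15 rad of its axis, at rest. Tin still in the other bay (value of joint bin between -0.015 and 0.02 rad and velocity of joint bin below 0.05 rad/s and x of salt_box in the frame of bay between -0.014 and 0.014 m and y of salt_box in the frame of bay between -0.012 and 0.012 m and z of salt_box in the frame of bay between -0.006 and 0.01 m and angle between the z axis of salt_box and the z axis of bay, either way round below 0.15 rad and y of tin_half in the frame of bay between -0.105 and -0.05 m and z of tin_half in the frame of bay between -0.006 and 0.015 m and linear speed of salt_box below 0.02 m/s and contact force between the fingers and cabinet below 0.2 N and contact force between the fingers and salt_box below 0.2 N).
It fails at once if the cabinet or its front is pushed with more than 45 N (contact force between the fingers and cabinet above 45 N).
It fails at once if the carton falls over or is tilted by more than about 60 degrees (angle between salt_box's own z axis and vertical above 1.05 rad).
It fails at once if the can, the spice jar or the lemon is shifted by more than 40 mm or the can or jar knocked over (distance of any of soda_can, spice_a, lemon_1 from where it was at the start of the episode above 0.04 m or angle between any of soda_can, spice_a's own z axis and vertical above 0.6 rad).
It also fails if it takes over 72 s, if anything falls off the work surface, if the arm or the gripper's body presses on something with over 40 N, if the wrist force passes 120 N, or if a joint passes its speed limit or range.

## Robot

A 6-joint arm with a two-finger parallel gripper is mounted at the origin on a cart in front of the work surface, level with it; the furniture and walls round the work are solid. World frame = base frame: x ahead of the robot, y to its left, z up, the work surface at z = 0. Lengths are in m, angles in degrees, forces in N, time in s.
With the tool pointing down it reaches from about 0.4 to 0.825 m from the base axis. Payload 7 kg.
Tool frame: the origin (TCP) lies midway between the tips of the shut fingers; the grasp point (between the pads) lies r.pinch_z behind it (r.pinch_z is the distance from the TCP to the grasp point, in m); z points along the fingers, y is the line along which they close (so a half turn about z gives the same grasp; the last joint's range is limited). The gripper opens to 88 mm and grips with 3 to 60 N. Pads are 19 mm wide; open, the fingers measure 130 mm over their backs; the gripper's body (78 mm by 193 mm) begins 47 mm behind the grasp point.
Start: joints at [90.705, 20.546, 0.682, 0, -70.136, -16.507], TCP at [0.184, 0.649, 0.227] pointing down, gripper open.
Joint ranges: [-176.03, 176.03], [-82.01, 121.73], [-58.28, 71.71], [-173.87, 95.51], [-174.79, -0.11], [-173.66, 173.66]. Speed limits (degrees/s): [136.94, 136.94, 172.46, 180, 180, 180].

## Interface

Orientations are given as [roll, pitch, yaw] about the fixed x, y, z axes, in that order (R = Rz(yaw) Ry(pitch) Rx(roll)).
In Python, from plant import r, optics, job gives the robot as it stands.
- The arm moves only by the shell command python3 -m crank 'ROWS' [FORCE]. ROWS is JSON, a list of rows, each an object with "xyz": the shift along the tool's x, y, z in units of 30 mm (1.0 is 30 mm), a list of three; "delta_rot": the turn, a rotation vector about the tool's x, y, z in degrees, a list of three; "claw": the closure, from 0 (fully open) to 1 (shut). A call has 1 to 20 rows; each row is the pose to reach, as a shift and turn from the pose commanded when the call began, along the tool's axes at that moment; what a row does not reach only later rows make up. A row lasts 1/8 s, in which the tool goes at most 62.5 mm and 10.7 degrees, less where a joint would pass 70% of its speed; a pose out of reach is approached as far as the arm can. A call with a gripper value outside its range is refused whole. The fingers move at their own pace and stop on an object; FORCE is the grip in N (left out, the last holds). Time passes only in rows, so rows that repeat a pose let the fingers close. It gives the time, the measured TCP pose, the force, the opening and the grip force at its end, in the units of the state.
- r.get_state(): the state, without advancing time (a new reading comes with each control period).
- optics.capture(name): name is "scene" or "top" or "wrist"; returns a dict with "img" (400x640x3 uint8, blue, green, red), "fovy" (degrees; the focal length in pixels is half the picture's height over the tangent of half this angle, whatever the lens; pixels are square), "cx", "cy" (the principal point, pixels), "eye" and "rotation" of the camera in the world; the wrist camera has in their place "hand_eye" (4x4, takes a point from camera to tool coordinates, whose origin is the TCP and whose axes are the flange's). Camera axes: x right, y up, looking along -z (the intrinsics and any distortion apply to the point x, -y, -z); pixel columns grow to the right and rows downward; lengths in m; the calibration is good to about 2 mm. A picture is of the moment at which its call begins: read the wrist's pose just before it. There is no depth.
- job.close_job(): hands the job in; it is judged then, once.
The state is a dict: "time_s": time; "joints": joint angles; "qd": joint speeds; "joint_torque": joint torques, N m; "tcp_pos": TCP position; "eef_rot": TCP orientation; "contact_force": force on the tool from outside, world axes, zero at the start; "moment": the same for the moment, N m; "gripper_width": finger opening in m; "gripper_force": force on a finger pad.
Only numpy, scipy, OpenCV 4.12 (cv2) and the standard library are available. Lean on these libraries where they do the work, as an engineer would, in place of code of your own. Each camera call takes 0.05 s, during which the arm holds its last target. There are 200 camera calls.

## Working session

There is one attempt and no reset: what is moved stays moved. The work goes in short steps, Python scripts to look and compute and a shell command to move; the robot and the scene stay as the last step left them, time stands still between calls to the robot, and variables do not carry over. Pictures are saved under pics/ and viewed, at most 10 in all, crops included, and the job is handed in when it is done.

```bash
ls; mkdir -p pics; python3 - <<'E'
from plant import r,optics,job
import cv2,numpy as np
s=r.get_state();print(s,r.pinch_z)
for n in("scene","top"):
    c=optics.capture(n);cv2.imwrite(f"pics/{n}0.png",c["img"]);print({k:v for k,v in c.items() if k!="img"})
c=optics.capture("wrist");print({k:v for k,v in c.items() if k!="img"})
a=cv2.imread("pics/scene0.png");b=cv2.imread("pics/top0.png")
E
```

```text
pics
{'time_s': 0.0, 'joints': array([ 9.07063071e+01,  2.05903601e+01,  6.32403697e-01, -2.04714943e-02,
       -7.01358081e+01, -1.65073788e+01]), 'qd': array([ 0.07990952,  0.00372759, -0.13689573, -0.02209955, -0.04147964,
       -0.07760072]), 'joint_torque': array([ 2.00795825e-03, -5.82716060e+01,  2.93054152e+01,  6.99746087e+00,
        6.78650526e-03, -1.59403389e-04]), 'tcp_pos': array([0.18368661, 0.6490025 , 0.22562331]), 'eef_rot': array([ 1.79904632e+02, -8.19351397e-03, -1.58080367e+01]), 'contact_force': array([ 0.37722225, -0.69069341,  0.03641995]), 'moment': array([-0.02516816,  0.03677041,  0.00313943]), 'gripper_force': 0.0, 'gripper_width': 0.08738347590366362} 0.0188
{'fovy': 43.46884013413492, 'cx': 323.3277265854382, 'cy': 208.08137700457436, 'eye': array([-0.2018606 , -0.62583866,  1.36586984]), 'rotation': array([ 39.34723441,  -0.20489588, -48.79921353])}
{'fovy': 45.02420643239484, 'cx': 313.80288417762546, 'cy': 199.68695160759793, 'eye': array([0.19900114, 0.16111287, 1.40021075]), 'rotation': array([  16.00641138,    0.41086139, -111.28350746])}
{'fovy': 67.1794152282575, 'cx': 322.9098545724413, 'cy': 201.06984404468582, 'hand_eye': array([[-7.39900029e-04,  9.58911898e-01,  2.83703057e-01,
         7.65118945e-02],
       [ 9.99999701e-01,  7.73259225e-04, -5.59621584e-06,
         1.77674779e-05],
       [-2.24742284e-04,  2.83702968e-01, -9.58912183e-01,
        -1.58938267e-01],
       [ 0.00000000e+00,  0.00000000e+00,  0.00000000e+00,
         1.00000000e+00]])}
```

View pics/scene0.png

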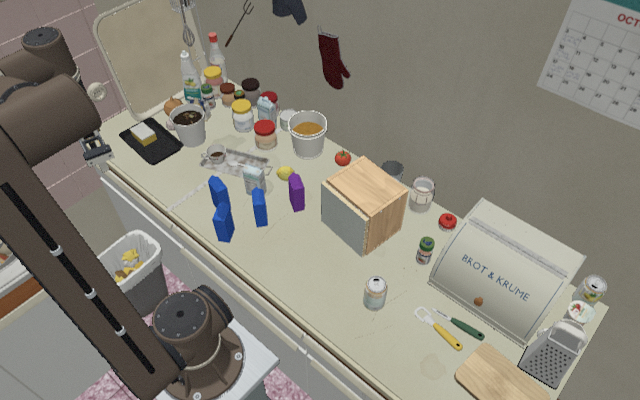

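View pics/top0.png

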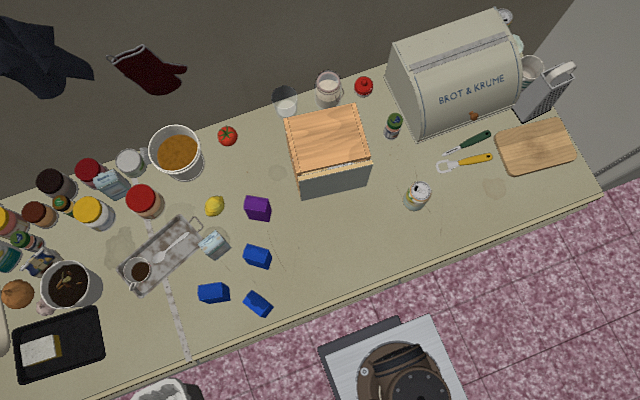

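The target is the pale carton at scene (254,180) / top (213,243). The cabinet is at top (330,150), with its white front facing the robot. The can, jar and lemon are at top (418,195), (393,125) and (214,205). Next I'll enlarge crops for measuring.

```bash
cat > h.py <<'E'
import numpy as np,cv2
from scipy.spatial.transform import Rotation as R
from scipy.optimize import least_squares
from plant import r,optics,job
C=dict(scene=dict(f=200/np.tan(np.radians(43.46884013413492/2)),c=(323.3277,208.0814),e=np.array([-0.2018606,-0.62583866,1.36586984]),R=R.from_euler('xyz',[39.34723441,-0.20489588,-48.79921353],degrees=True).as_matrix()),
top=dict(f=200/np.tan(np.radians(45.02420643239484/2)),c=(313.8029,199.687),e=np.array([0.19900114,0.16111287,1.40021075]),R=R.from_euler('xyz',[16.00641138,0.41086139,-111.28350746],degrees=True).as_matrix()))
def proj(n,P):
    c=C[n];q=(np.atleast_2d(P)-c['e'])@c['R'];return np.c_[c['c'][0]-c['f']*q[:,0]/q[:,2],c['c'][1]+c['f']*q[:,1]/q[:,2]]
def plane(n,uv,z):
    c=C[n];d=c['R']@np.array([(uv[0]-c['c'][0])/c['f'],-(uv[1]-c['c'][1])/c['f'],-1]);return c['e']+d*(z-c['e'][2])/d[2]
E
python3 - <<'E'
import cv2,numpy as np
a=cv2.imread("pics/scene0.png");b=cv2.imread("pics/top0.png")
z=lambda i,x,y,w,h,k:cv2.resize(i[y:y+h,x:x+w],None,fx=k,fy=k,interpolation=cv2.INTER_CUBIC)
cv2.imwrite("pics/z1.png",np.vstack([np.hstack([z(b,280,95,100,75,4)[:,:400],z(a,315,150,100,75,4)[:,:400]]),np.hstack([z(b,190,190,66,50,6)[:300,:396],z(b,190,220,1,1,4).repeat(75,0).repeat(1,1)[:300,:4],z(a,230,155,66,50,6)[:300,:396],z(b,190,220,1,1,4).repeat(75,0)[:300,:4]])]))
from h import *
for n,uv,h in[("scene",(375,308),0),("top",(416,205),0),("top",(214,248),.13),("scene",(254,185),.07),("top",(214,206),.03),("top",(370,160),.22),("top",(290,170),.22),("scene",(363,215),.22),("scene",(322,180),.22)]:print(n,uv,plane(n,uv,h).round(3))
E
```

```text
scene (375, 308) [ 0.453 -0.267  0.   ]
top (416, 205) [ 0.449 -0.255  0.   ]
top (214, 248) [0.514 0.334 0.13 ]
scene (254, 185) [0.52  0.319 0.07 ]
top (214, 206) [0.658 0.309 0.03 ]
top (370, 160) [ 0.564 -0.129  0.22 ]
top (290, 170) [0.615 0.074 0.22 ]
scene (363, 215) [ 0.565 -0.114  0.22 ]
scene (322, 180) [0.59  0.067 0.22 ]
```

View pics/z1.png

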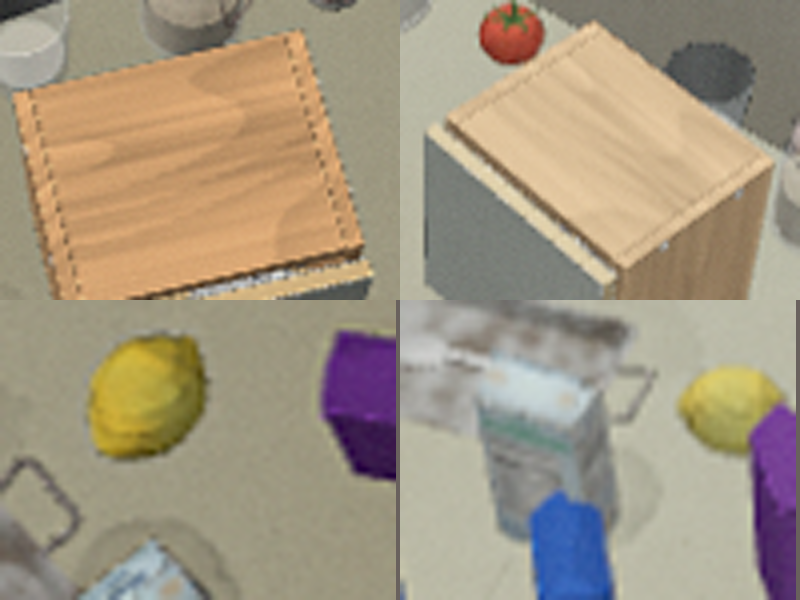

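The cabinet corners are clear. The carton is cut off in the top crop, so I'll fit the cabinet now and move the wrist over the carton for a close look.

```bash
python3 - <<'E'
from h import *
obs=[("top",(283.5,117.5),(.16,.1,.222)),("top",(355,103),(.16,-.1,.222)),("top",(370.3,155.7),(0,-.1,.222)),
("scene",(326.8,179.5),(0,.1,.222)),("scene",(363.8,156),(.16,.1,.222)),("scene",(408,190),(.16,-.1,.222)),("scene",(370.5,216.5),(0,-.1,.222)),("scene",(322,181.3),(-.022,.1,.22)),("scene",(367.2,221),(-.022,-.1,.22))]
def W(p,q):c,s=np.cos(p[2]),np.sin(p[2]);return np.array([p[0]+c*q[0]-s*q[1],p[1]+s*q[0]+c*q[1],q[2]])
f=lambda p:np.concatenate([proj(n,W(p,q))[0]-uv for n,uv,q in obs])
s=least_squares(f,[.59,-.02,0.2],loss='soft_l1');print(s.x[:2],np.degrees(s.x[2]),f(s.x).round(1))
E
python3 -m crank '[{"xyz":[4,2.2,-3.2],"delta_rot":[0,0,0],"claw":0},{"xyz":[13,7.4,-3.2],"delta_rot":[0,0,0],"claw":0},{"xyz":[13,7.4,-3.2],"delta_rot":[0,0,0],"claw":0},{"xyz":[13,7.4,-3.2],"delta_rot":[0,0,0],"claw":0},{"xyz":[13,7.4,-3.2],"delta_rot":[0,0,0],"claw":0},{"xyz":[13,7.4,-3.2],"delta_rot":[0,0,0],"claw":0},{"xyz":[13,7.4,-3.2],"delta_rot":[0,0,0],"claw":0},{"xyz":[13,7.4,-3.2],"delta_rot":[0,0,0],"claw":0},{"xyz":[13,7.4,-3.2],"delta_rot":[0,0,0],"claw":0},{"xyz":[13,7.4,-3.2],"delta_rot":[0,0,0],"claw":0},{"xyz":[13,7.4,-3.2],"delta_rot":[0,0,0],"claw":0}]'
python3 - <<'E'
from h import *
s=r.get_state();c=optics.capture("wrist");cv2.imwrite("pics/w1.png",c["img"]);np.savez("w1",p=s["tcp_pos"],e=s["eef_rot"],h=c["hand_eye"]);print(s["tcp_pos"],s["eef_rot"])
E
```

```text
[ 0.58787889 -0.03736773] -8.170130753802868 [-0.2 -0.3  0.8 -1.4  0.9 -0.1 -0.8 -1.3 -0.4 -1.4  0.8 -0.1  0.4  0.2
 -1.4  0.7 -1.8 -0. ]
time_s: 1.52
tcp_pos: [0.4979, 0.3304, 0.3223]
eef_rot: [180.0, 0.0, -15.7]
contact_force: [-0.5, 0.2, 0.4]
gripper_width: 0.0875
gripper_force: 0.0
[0.49794626 0.33035242 0.32229849] [ 1.79981692e+02  1.58039578e-02 -1.57296448e+01]
```

View pics/w1.png

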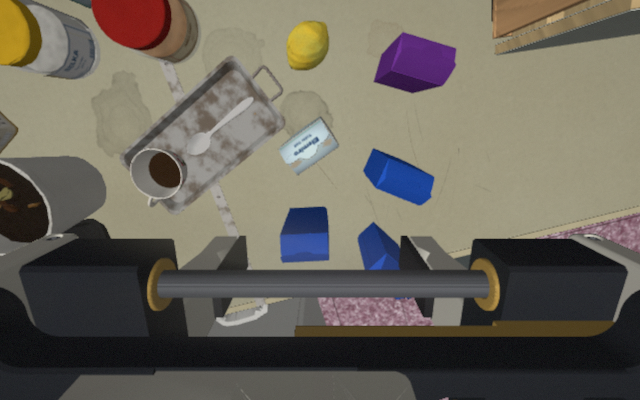

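The carton is at (310,146), with its long side running up to the right. The tray lies left of it, and blue cartons stand below and to the right. I'll zoom in for its corners.

```bash
python3 - <<'E'
import cv2,numpy as np
a=cv2.imread("pics/w1.png")[100:190,250:370];b=cv2.imread("pics/top0.png")[215:275,185:245]
k=lambda i,f:cv2.resize(i,None,fx=f,fy=f,interpolation=cv2.INTER_CUBIC)
A=k(a,4);B=k(b,6);cv2.imwrite("pics/z2.png",np.hstack([A[:360,:480],B[:360,:310]]))
E
```

```text
(no output)
```

View pics/z2.png

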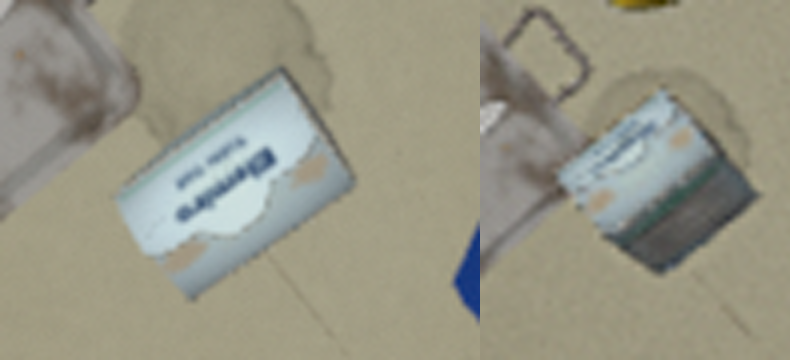

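```bash
cat >> h.py <<'E'
def wproj(P,p,e,h,fov=67.1794152282575,c=(322.91,201.07)):
    T=R.from_euler('xyz',e,degrees=True).as_matrix();t=(np.atleast_2d(P)-p)@T;q=(t-h[:3,3])@h[:3,:3];f=200/np.tan(np.radians(fov/2));return np.c_[c[0]-f*q[:,0]/q[:,2],c[1]+f*q[:,1]/q[:,2]]
def W(p,q):
    q=np.asarray(q);c,s=np.cos(p[2]),np.sin(p[2]);return np.array([p[0]+c*q[0]-s*q[1],p[1]+s*q[0]+c*q[1],q[2]])
E
python3 - <<'E'
from h import *
w=np.load("w1.npz")
uv=np.array([(115,195),(282,68),(356,180),(192,300)])/4+(250,100)
# world dirs: long axis image right-up
L=[(-.022,.0325,.119),(.022,.0325,.119),(.022,-.0325,.119),(-.022,-.0325,.119)]
tb=[((215,260.3),0),((231.2,247.5),0)]
best=None
for y0 in np.radians([-60,-30,0,30,60,90]):
  for k in range(4):
    for tp in(0,1):
      f=lambda p:np.concatenate([(wproj(W(p,L[(i+k)%4]),w['p'],w['e'],w['h'])[0]-uv[i]) for i in range(4)])
      s=least_squares(f,[.52,.33,y0])
      if best is None or s.cost<best.cost:best=s
p=best.x;print(p[:2],np.degrees(p[2])%180,best.fun.round(1))
for sx in(-1,1):
  for sy in(-1,1):print(sx,sy,proj("top",W(p,(sx*.022,sy*.0325,0))).round(1),W(p,(sx*.022,sy*.0325,0)).round(3))
for n in("top",):print([plane(n,u,0).round(3) for u,_ in tb])
E
```

```text
[0.53753492 0.33641016] 19.949558990575063 [-2.8 -0.8 -0.3 -2.2  2.8  1.1  0.2  2.3]
-1 -1 [[233.1 247.3]] [0.528 0.298 0.   ]
-1 1 [[215.7 261.8]] [0.506 0.359 0.   ]
1 -1 [[223.8 236.2]] [0.569 0.313 0.   ]
1 1 [[206.4 250.6]] [0.547 0.374 0.   ]
[array([0.511, 0.36 , 0.   ]), array([0.529, 0.304, 0.   ])]
```

```bash
cat >> h.py <<'E'
CAB=np.array([.5879,-.0374,np.radians(-8.17)])
def go(P,M):
    "rows numbers for target TCP position P and rotation M"
    s=r.get_state();T=R.from_euler('xyz',s["eef_rot"],degrees=True)
    if not isinstance(M,R):M=R.from_euler('xyz',M,degrees=True)
    print("xyz",(T.inv().apply(np.array(P)-s["tcp_pos"])/.03).round(2).tolist(),"rot",np.degrees((T.inv()*M).as_rotvec()).round(1).tolist())
E
python3 - <<'E'
from h import *
go(W(CAB,(-.06,0,.31)),[180,0,-8.2]);go(W(CAB,(-.06,0,.195)),[180,0,-8.2]);go(W(CAB,(-.036,0,.195)),[180,0,-8.2])
for u in[(257,257),(213,293),(257,303),(257,208)]:print(plane("top",u,.14).round(3))
E
```

```text
xyz [4.23, 11.25, 0.41] rot [0.0, 0.0, -7.5]
xyz [4.23, 11.25, 4.25] rot [0.0, 0.0, -7.5]
xyz [5.02, 11.15, 4.25] rot [0.0, 0.0, -7.5]
[0.448 0.234 0.14 ]
[0.401 0.371 0.14 ]
[0.336 0.274 0.14 ]
[0.573 0.19  0.14 ]
```

```bash
python3 -m crank '[{"xyz":[1,3,0],"delta_rot":[0,0,-7.5],"claw":1},{"xyz":[4.2,11.2,0.4],"delta_rot":[0,0,-7.5],"claw":1},{"xyz":[4.2,11.2,0.4],"delta_rot":[0,0,-7.5],"claw":1},{"xyz":[4.2,11.2,0.4],"delta_rot":[0,0,-7.5],"claw":1},{"xyz":[4.2,11.2,0.4],"delta_rot":[0,0,-7.5],"claw":1},{"xyz":[4.2,11.2,0.4],"delta_rot":[0,0,-7.5],"claw":1},{"xyz":[4.2,11.2,0.4],"delta_rot":[0,0,-7.5],"claw":1},{"xyz":[4.2,11.2,2.3],"delta_rot":[0,0,-7.5],"claw":1},{"xyz":[4.2,11.2,4.2],"delta_rot":[0,0,-7.5],"claw":1},{"xyz":[4.2,11.2,4.2],"delta_rot":[0,0,-7.5],"claw":1},{"xyz":[4.2,11.2,4.2],"delta_rot":[0,0,-7.5],"claw":1}]' 20
python3 -m crank '[{"xyz":[0.4,0,0],"delta_rot":[0,0,0],"claw":1},{"xyz":[0.7,0,0],"delta_rot":[0,0,0],"claw":1},{"xyz":[0.8,0,0],"delta_rot":[0,0,0],"claw":1},{"xyz":[0.9,0,0],"delta_rot":[0,0,0],"claw":1},{"xyz":[0.9,0,0],"delta_rot":[0,0,0],"claw":1}]'
```

```text
time_s: 2.95
tcp_pos: [0.5298, -0.0271, 0.1988]
eef_rot: [180.0, -0.1, -8.2]
contact_force: [0.6, -0.1, 0.8]
gripper_width: 0.0004
gripper_force: 0.0
time_s: 3.58
tcp_pos: [0.5551, -0.032, 0.1965]
eef_rot: [180.0, 0.0, -8.3]
contact_force: [-0.5, -0.6, -0.8]
gripper_width: 0.0006
gripper_force: 0.0
```

```bash
python3 -m crank '[{"xyz":[0.06,0,0],"delta_rot":[0,0,0],"claw":1},{"xyz":[0.12,0,0],"delta_rot":[0,0,0],"claw":1},{"xyz":[0.18,0,0],"delta_rot":[0,0,0],"claw":1},{"xyz":[0.18,0,0],"delta_rot":[0,0,0],"claw":1}]'
python3 -m crank '[{"xyz":[0.04,0,0],"delta_rot":[0,0,0],"claw":1},{"xyz":[0.08,0,0],"delta_rot":[0,0,0],"claw":1},{"xyz":[0.08,0,0],"delta_rot":[0,0,0],"claw":1}]'
```

```text
time_s: 4.08
tcp_pos: [0.5604, -0.0327, 0.1966]
eef_rot: [180.0, 0.0, -8.3]
contact_force: [-3.2, 0.0, 2.0]
gripper_width: 0.0006
gripper_force: 1.3
time_s: 4.45
tcp_pos: [0.5626, -0.0331, 0.1966]
eef_rot: [180.0, 0.0, -8.3]
contact_force: [-4.9, 0.7, 3.8]
gripper_width: 0.0003
gripper_force: 2.5
```

```bash
python3 -m crank '[{"xyz":[0.05,0,0],"delta_rot":[0,0,0],"claw":1},{"xyz":[0.1,0,0],"delta_rot":[0,0,0],"claw":1},{"xyz":[0.1,0,0],"delta_rot":[0,0,0],"claw":1}]'
```

```text
time_s: 4.82
tcp_pos: [0.5628, -0.0331, 0.1965]
eef_rot: [180.0, 0.3, -8.3]
contact_force: [-17.0, 5.0, 13.5]
gripper_width: -0.0001
gripper_force: 8.9
```

The stop is felt at 17 N, so I'll back off.

```bash
python3 -m crank '[{"xyz":[-2,0,0],"delta_rot":[0,0,0],"claw":1},{"xyz":[-3,0,-1],"delta_rot":[0,0,0],"claw":1},{"xyz":[-3,0,-3.5],"delta_rot":[0,0,0],"claw":1},{"xyz":[-3,0,-3.5],"delta_rot":[0,0,0],"claw":1},{"xyz":[-3,0,-3.5],"delta_rot":[0,0,0],"claw":1},{"xyz":[-3,0,-3.5],"delta_rot":[0,0,0],"claw":1},{"xyz":[-3,0,-3.5],"delta_rot":[0,0,0],"claw":1},{"xyz":[-3,0,-3.5],"delta_rot":[0,0,0],"claw":1}]'
python3 - <<'E'
from h import *
s=r.get_state();c=optics.capture("wrist");cv2.imwrite("pics/w2.png",c["img"]);np.savez("w2",p=s["tcp_pos"],e=s["eef_rot"],h=c["hand_eye"]);print(s["tcp_pos"],s["eef_rot"])
for a in(0,.23):
  M=lambda x,z:(-.006+x*np.cos(a)-z*np.sin(a),.035+x*np.sin(a)+z*np.cos(a))
  for y in(.1,-.1):
    q=M(-.016,.185);print(a,y,wproj(W(CAB,(q[0],y,q[1])),s["tcp_pos"],s["eef_rot"],c["hand_eye"]).round(0),W(CAB,(q[0],y,q[1])).round(3))
E
```

```text
time_s: 5.82
tcp_pos: [0.4766, -0.0205, 0.3007]
eef_rot: [180.0, 0.1, -8.3]
contact_force: [1.4, -0.5, 0.7]
gripper_width: 0.0006
gripper_force: 0.0
[ 0.4765621  -0.02052626  0.30065214] [ 1.79954585e+02  8.39783461e-02 -8.30934931e+00]
0 0.1 [[190.  93.]] [0.58  0.065 0.22 ]
0 -0.1 [[457.  92.]] [ 0.552 -0.133  0.22 ]
0.23 0.1 [[201. 148.]] [0.539 0.071 0.211]
0.23 -0.1 [[446. 147.]] [ 0.511 -0.127  0.211]
```

View pics/w2.png

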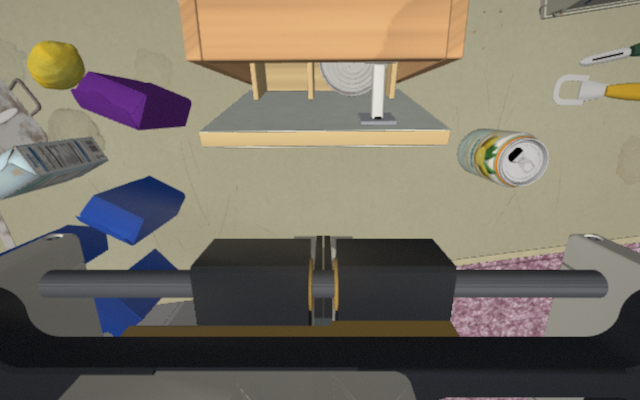

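The panel's top edge is at (201–446, 147), which is what 0.23 rad predicts, so the bin is ajar. The latch is at column 378. I'll hook it in the left half.

```bash
python3 - <<'E'
from h import *
go(W(CAB,(-.024,.035,.30)),[180,0,-8.2]);go(W(CAB,(-.024,.035,.182)),[180,0,-8.2]);go(W(CAB,(-.098,.035,.182)),[180,0,-8.2])
E
```

```text
xyz [2.95, -1.14, 0.03] rot [0.0, 0.1, -0.1]
xyz [2.95, -1.15, 3.96] rot [0.0, 0.1, -0.1]
xyz [0.49, -1.14, 3.96] rot [0.0, 0.1, -0.1]
```

```bash
python3 -m crank '[{"xyz":[2.95,-1.15,0],"delta_rot":[0,0,0],"claw":1},{"xyz":[2.95,-1.15,0],"delta_rot":[0,0,0],"claw":1},{"xyz":[2.95,-1.15,0],"delta_rot":[0,0,0],"claw":1},{"xyz":[2.95,-1.15,1.5],"delta_rot":[0,0,0],"claw":1},{"xyz":[2.95,-1.15,3],"delta_rot":[0,0,0],"claw":1},{"xyz":[2.95,-1.15,4],"delta_rot":[0,0,0],"claw":1},{"xyz":[2.95,-1.15,4],"delta_rot":[0,0,0],"claw":1}]'
python3 -m crank '[{"xyz":[-0.3,0,0],"delta_rot":[0,0,0],"claw":1},{"xyz":[-0.6,0,0],"delta_rot":[0,0,0],"claw":1},{"xyz":[-0.9,0,0],"delta_rot":[0,0,0],"claw":1},{"xyz":[-1.2,0,0],"delta_rot":[0,0,0],"claw":1},{"xyz":[-1.5,0,0],"delta_rot":[0,0,0],"claw":1},{"xyz":[-1.8,0,0],"delta_rot":[0,0,0],"claw":1}]'
python3 -m crank '[{"xyz":[-0.2,0,0],"delta_rot":[0,0,0],"claw":1},{"xyz":[-0.4,0,0],"delta_rot":[0,0,0],"claw":1},{"xyz":[-0.6,0,0],"delta_rot":[0,0,0],"claw":1},{"xyz":[-0.6,0,0],"delta_rot":[0,0,0],"claw":1},{"xyz":[-0.6,0,0],"delta_rot":[0,0,0],"claw":1}]'
```

```text
time_s: 6.75
tcp_pos: [0.5672, 0.0003, 0.1796]
eef_rot: [179.9, 0.3, -8.3]
contact_force: [-0.3, -0.2, 1.1]
gripper_width: 0.0001
gripper_force: 0.0
time_s: 7.5
tcp_pos: [0.5151, 0.0088, 0.1816]
eef_rot: [180.0, 0.0, -8.3]
contact_force: [0.8, -1.1, -0.7]
gripper_width: 0.0005
gripper_force: 0.5
time_s: 8.12
tcp_pos: [0.4985, 0.0114, 0.1819]
eef_rot: [-180.0, -0.1, -8.3]
contact_force: [3.3, -0.9, 2.1]
gripper_width: 0.0002
gripper_force: 1.7
```

```bash
python3 -m crank '[{"xyz":[0.4,0,-0.3],"delta_rot":[0,0,0],"claw":1},{"xyz":[0.4,0,-2],"delta_rot":[0,0,0],"claw":1},{"xyz":[0.4,0,-4],"delta_rot":[0,0,0],"claw":1},{"xyz":[-0.4,0,-4],"delta_rot":[0,0,0],"claw":1},{"xyz":[-1.5,0,-4],"delta_rot":[0,0,0],"claw":1},{"xyz":[-1.5,0,-4],"delta_rot":[0,0,0],"claw":1}]'
python3 - <<'E'
from h import *
s=r.get_state();c=optics.capture("wrist");cv2.imwrite("pics/w3.png",c["img"]);print(s["tcp_pos"],s["eef_rot"])
a=.58
M=lambda x,z:(-.006+x*np.cos(a)-z*np.sin(a),.035+x*np.sin(a)+z*np.cos(a))
for n,x,y,z in[("edge",-.016,.1,.185),("edge",-.016,-.1,.185),("edgein",-.002,.1,.185),("edgein",-.002,-.1,.185),("bayfloor",.0385,0.0,.005)]:
    q=M(x,z);print(n,wproj(W(CAB,(q[0],y,q[1])),s["tcp_pos"],s["eef_rot"],c["hand_eye"]).round(0))
E
```

```text
time_s: 8.88
tcp_pos: [0.4523, 0.0178, 0.3024]
eef_rot: [-180.0, -0.0, -8.3]
contact_force: [0.4, -0.4, 0.8]
gripper_width: 0.0002
gripper_force: 0.0
[0.45227559 0.01776794 0.30238866] [-1.79956448e+02 -1.21043379e-03 -8.26696482e+00]
edge [[255. 173.]]
edge [[466. 173.]]
edgein [[252. 162.]]
edgein [[472. 161.]]
bayfloor [[352.  34.]]
```

View pics/w3.png

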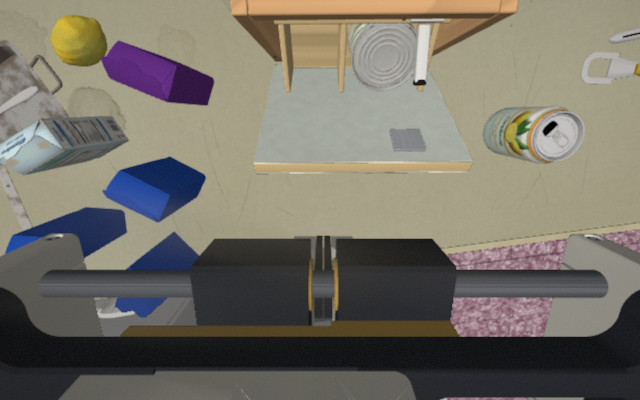

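The bin is fully open, with its edge at rows 162–172, columns 255–470, as predicted for 0.58 rad. The bay lies between the wall tops at columns ~288 and ~343 (row 92). I'll work out the bay's y from those, then plan the grasp.

```bash
python3 - <<'E'
from h import *
s=r.get_state();c=optics.capture("wrist");h=c["hand_eye"]
a=.58
M=lambda x,z:(-.006+x*np.cos(a)-z*np.sin(a),.035+x*np.sin(a)+z*np.cos(a))
for u,z in[(288,.065),(342.5,.065),(420,.065),(256.5,.180),(468,.180)]:
    q=M(-.002,z)
    f=lambda y:wproj(W(CAB,(q[0],y[0],q[1])),s["tcp_pos"],s["eef_rot"],h)[0][0]-u
    y=least_squares(f,[0]).x[0];print(u,y.round(4),wproj(W(CAB,(q[0],y,q[1])),s["tcp_pos"],s["eef_rot"],h).round(0))
cv2.imwrite("pics/zz.png",c["img"][80:100,270:440])
g=cv2.cvtColor(c["img"],6);print(g[86,278:300],g[86,332:354])
# grasp: carton C, pinch 0.108 high, tool tilt -9 about y
ca=np.array([.539,.337])
Mg=R.from_euler('xyz',[180,0,-71],degrees=True)*R.from_euler('y',-9,degrees=True)
z=Mg.apply([0,0,1]);print("tool z",z)
pin=np.array([*ca,.108]);tcp=pin+z*r.pinch_z
print("tcp grasp",tcp)
go(tcp+[0,0,.15],Mg);go(tcp,Mg)
E
```

```text
288 0.0762 [[288.  93.]]
342.5 0.0125 [[343.  93.]]
420 -0.0779 [[420.  93.]]
256.5 0.0967 [[256. 159.]]
468 -0.098 [[468. 159.]]
[167 168 167 165 165 162 157 162 168 165 160 131  98 129 158 162 163 164
 162 163 161 161] [162 162 163 164 164 164 147 158 169 165 163 146 151 160 160 164 163 162
 163 163 162 162]
tool z [-0.05093008  0.14791169 -0.98768834]
tcp grasp [0.53804251 0.33978074 0.08943146]
xyz [1.23, -11.02, 2.09] rot [4.9, -8.1, 62.6]
xyz [1.23, -11.02, 7.09] rot [4.9, -8.1, 62.6]
```

```bash
python3 - <<'E'
from h import *
Mg=R.from_euler('xyz',[180,0,-71],degrees=True)*R.from_euler('y',-8,degrees=True)
tcp=np.array([.539,.337,.112])+Mg.apply([0,0,1])*r.pinch_z
print(tcp,Mg.as_euler('xyz',degrees=True));go(tcp+[0,0,.12],Mg);go(tcp,Mg)
E
```

```text
[0.53814817 0.33947391 0.09338296] [180.   8. -71.]
xyz [1.24, -11.01, 2.96] rot [4.4, -7.2, 62.6]
xyz [1.24, -11.01, 6.96] rot [4.4, -7.2, 62.6]
```

```bash
python3 -m crank '[{"xyz":[0.5,-4,0],"delta_rot":[0.7,-1.2,10],"claw":0.1},{"xyz":[1.24,-8,1],"delta_rot":[1.4,-2.4,20],"claw":0.1},{"xyz":[1.24,-11,2],"delta_rot":[2.1,-3.6,30],"claw":0.1},{"xyz":[1.24,-11,2],"delta_rot":[2.8,-4.6,40],"claw":0.1},{"xyz":[1.24,-11,2],"delta_rot":[3.5,-5.8,50],"claw":0.1},{"xyz":[1.24,-11,2.5],"delta_rot":[4.4,-7.2,60],"claw":0.1},{"xyz":[1.24,-11,2.96],"delta_rot":[4.4,-7.2,62.6],"claw":0.1},{"xyz":[1.24,-11,2.96],"delta_rot":[4.4,-7.2,62.6],"claw":0.1},{"xyz":[1.24,-11,2.96],"delta_rot":[4.4,-7.2,62.6],"claw":0.1},{"xyz":[1.24,-11,2.96],"delta_rot":[4.4,-7.2,62.6],"claw":0.1}]'
python3 - <<'E'
from h import *
s=r.get_state();c=optics.capture("wrist");print(s["tcp_pos"],s["eef_rot"])
im=c["img"].copy()
p=(.539,.337,np.radians(19))
q=[W(p,(x,y,.119)) for x,y in((-.022,-.0325),(.022,-.0325),(.022,.0325),(-.022,.0325))]
cv2.polylines(im,[wproj(q,s["tcp_pos"],s["eef_rot"],c["hand_eye"]).round().astype(int)],True,(0,0,255),1)
q=[W(p,(x,y,0)) for x,y in((-.022,-.0325),(.022,-.0325),(.022,.0325),(-.022,.0325))]
cv2.polylines(im,[wproj(q,s["tcp_pos"],s["eef_rot"],c["hand_eye"]).round().astype(int)],True,(0,255,0),1)
cv2.imwrite("pics/w4.png",im)
Mg=R.from_euler('xyz',[180,8,-71],degrees=True)
go(np.array([.539,.337,.112])+Mg.apply([0,0,1])*r.pinch_z,Mg)
E
```

```text
time_s: 10.22
tcp_pos: [0.5385, 0.339, 0.2137]
eef_rot: [-179.9, 8.0, -71.0]
contact_force: [0.2, 0.4, 0.5]
gripper_width: 0.079
gripper_force: 0.0
[0.53854995 0.3389514  0.21369348] [-179.91129628    8.04531966  -70.98096789]
xyz [0.54, 0.01, 3.97] rot [-0.1, 0.0, 0.0]
```

View pics/w4.png

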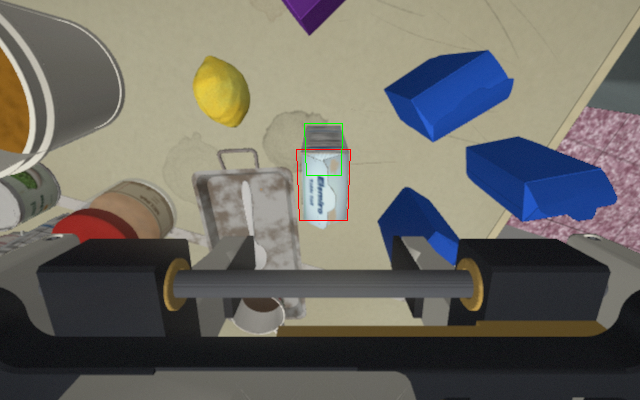

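The overlay fits: the carton spans columns 297–350, and its base is at row 124. I'll descend and grip.

```bash
python3 -m crank '[{"xyz":[0.2,0,1.5],"delta_rot":[0,0,0],"claw":0.1},{"xyz":[0.4,0,3],"delta_rot":[0,0,0],"claw":0.1},{"xyz":[0.54,0,3.95],"delta_rot":[0,0,0],"claw":0.1},{"xyz":[0.54,0,3.95],"delta_rot":[0,0,0],"claw":0.1},{"xyz":[0.54,0,3.95],"delta_rot":[0,0,0],"claw":0.1}]' 40
python3 -m crank '[{"xyz":[0,0,0],"delta_rot":[0,0,0],"claw":1},{"xyz":[0,0,0],"delta_rot":[0,0,0],"claw":1},{"xyz":[0,0,0],"delta_rot":[0,0,0],"claw":1},{"xyz":[0,0,0],"delta_rot":[0,0,0],"claw":1},{"xyz":[0,0,0],"delta_rot":[0,0,0],"claw":1},{"xyz":[0,0,0],"delta_rot":[0,0,0],"claw":1}]' 40
```

```text
time_s: 10.9
tcp_pos: [0.5388, 0.3401, 0.095]
eef_rot: [-179.9, 8.1, -71.0]
contact_force: [0.2, 0.6, -0.0]
gripper_width: 0.0791
gripper_force: 0.0
time_s: 11.65
tcp_pos: [0.5378, 0.3395, 0.0933]
eef_rot: [-180.0, 8.0, -71.0]
contact_force: [-1.4, 0.3, 3.1]
gripper_width: 0.0434
gripper_force: 40.0
```

Gripped at 43.4 mm. I'll lift, then carry it to above the bay, tilted to match its slope.

```bash
cat >> h.py <<'E'
th=.58;BY=.045;Rc=R.from_euler('z',CAB[2])
bO=W(CAB,(-.006+.0385*np.cos(th)-.005*np.sin(th),BY,.035+.0385*np.sin(th)+.005*np.cos(th)))
bz=Rc.apply([-np.sin(th),0,np.cos(th)]);bx=Rc.apply([np.cos(th),0,np.sin(th)]);by=Rc.apply([0,1,0])
Mp=Rc*R.from_euler('y',-th)*R.from_euler('x',180,degrees=True)*R.from_euler('y',-8,degrees=True)
def place(l,dx=0,dy=0,ph=.112):
    return bO+bz*(l+ph)+bx*dx+by*dy+Mp.apply([0,0,1])*r.pinch_z
E
python3 -m crank '[{"xyz":[-0.15,0,-1],"delta_rot":[0,0,0],"claw":1},{"xyz":[-0.4,0,-3],"delta_rot":[0,0,0],"claw":1},{"xyz":[-0.7,0,-5],"delta_rot":[0,0,0],"claw":1},{"xyz":[-1,0,-7.2],"delta_rot":[0,0,0],"claw":1},{"xyz":[-1,0,-7.2],"delta_rot":[0,0,0],"claw":1},{"xyz":[-1,0,-7.2],"delta_rot":[0,0,0],"claw":1}]'
python3 - <<'E'
from h import *
print(bO,bz,Mp.as_euler('xyz',degrees=True),place(.2))
go(place(.2),Mp)
E
```

```text
time_s: 12.4
tcp_pos: [0.5374, 0.339, 0.3106]
eef_rot: [180.0, 8.1, -71.0]
contact_force: [0.2, 0.1, -2.5]
gripper_width: 0.0439
gripper_force: 40.0
[0.61752053 0.00380884 0.06028123] [-0.54246192  0.07788005  0.83646265] [180.         -25.23155212  -8.17      ] [0.4562051  0.02696854 0.30425124]
xyz [8.9, 5.94, -1.04] rot [9.5, 29.9, -62.9]
```

```bash
python3 -m crank '[{"xyz":[1,0.7,-0.4],"delta_rot":[1,3,-6.3],"claw":1},{"xyz":[2,1.4,-0.7],"delta_rot":[1.9,6,-12.6],"claw":1},{"xyz":[3,2,-1],"delta_rot":[2.9,9,-18.9],"claw":1},{"xyz":[4,2.7,-1],"delta_rot":[3.8,12,-25.2],"claw":1},{"xyz":[5,3.4,-1],"delta_rot":[4.8,15,-31.5],"claw":1},{"xyz":[6,4,-1],"delta_rot":[5.7,18,-37.8],"claw":1},{"xyz":[7,4.7,-1],"delta_rot":[6.7,21,-44.1],"claw":1},{"xyz":[8,5.4,-1],"delta_rot":[7.6,24,-50.4],"claw":1},{"xyz":[8.9,5.9,-1],"delta_rot":[8.6,27,-56.7],"claw":1},{"xyz":[8.9,5.94,-1.04],"delta_rot":[9.5,29.9,-62.9],"claw":1},{"xyz":[8.9,5.94,-1.04],"delta_rot":[9.5,29.9,-62.9],"claw":1},{"xyz":[8.9,5.94,-1.04],"delta_rot":[9.5,29.9,-62.9],"claw":1},{"xyz":[8.9,5.94,-1.04],"delta_rot":[9.5,29.9,-62.9],"claw":1}]'
python3 - <<'E'
from h import *
go(place(.2),Mp)
s=r.get_state();Mm=R.from_euler('xyz',s["eef_rot"],degrees=True)
c=optics.capture("wrist");h=c["hand_eye"];im=c["img"]
t=optics.capture("top")["img"];sc=optics.capture("scene")["img"]
def box(O,z,x,y,n=None):
    return [O+y*a*.022+x*b*.0325+z*k for k in(0,.119) for a,b in((-1,-1),(1,-1),(1,1),(-1,1))]
P=np.array(box(place(.2)-Mp.apply([0,0,1])*r.pinch_z-.112*bz+(s["tcp_pos"]-place(.2)),bz,bx,by))
for img,f in((im,lambda P:wproj(P,s["tcp_pos"],s["eef_rot"],h)),(t,lambda P:proj("top",P)),(sc,lambda P:proj("scene",P))):
    uv=f(P).round().astype(int)
    for k in(0,4):cv2.polylines(img,[uv[k:k+4]],True,((0,255,0),(0,0,255))[k//4],1)
    # bay floor rectangle mouths at 60mm up
    Q=np.array([bO+by*a*.028+bx*b*.0405+bz*.06 for a,b in((-1,-1),(1,-1),(1,1),(-1,1))])
    cv2.polylines(img,[f(Q).round().astype(int)],True,(255,0,255),1)
k=lambda i:cv2.resize(i,None,fx=2.5,fy=2.5)
o=np.vstack([np.hstack([cv2.resize(im[:250,160:480],(400,312)),cv2.resize(t[70:228,220:420],(400,312))]),np.hstack([cv2.resize(sc[100:244,250:450],(400,288)),np.zeros((288,400,3),np.uint8)])])
cv2.imwrite("pics/m5.png",o)
E
```

```text
time_s: 14.02
tcp_pos: [0.4572, 0.0274, 0.3045]
eef_rot: [179.9, -25.2, -8.2]
contact_force: [0.0, -0.2, -1.6]
gripper_width: 0.0437
gripper_force: 40.0
xyz [-0.03, 0.02, -0.01] rot [0.1, 0.0, -0.1]
```

View pics/m5.png

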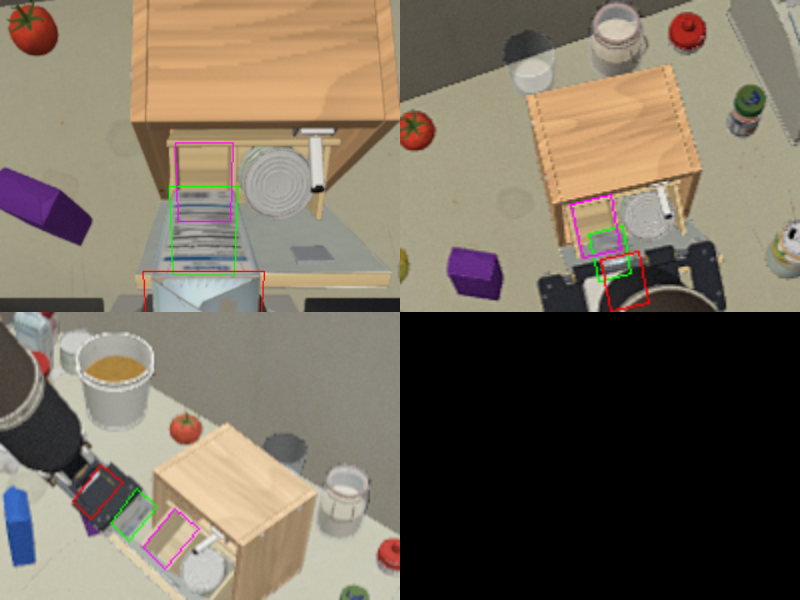

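The pose is reached, and the bay rectangle (magenta) fits all three views. I'll check the lateral offset from pixel rows before descending.

```bash
python3 - <<'E'
from h import *
s=r.get_state();c=optics.capture("wrist");h=c["hand_eye"];g=cv2.GaussianBlur(cv2.cvtColor(c["img"],6),(1,5),1).astype(int)
np.save("g5",c["img"])
pr=lambda P:wproj(P,s["tcp_pos"],s["eef_rot"],h).round(1)
off=s["tcp_pos"]-Mp.apply([0,0,1])*r.pinch_z-.112*bz
for k in(0,.04,.08,.119):print("carton back edge L,R k",k,pr([off+bz*k+bx*.0325+by*a*.022 for a in(1,-1)]).tolist())
print("bay top front L,R",pr([bO+bz*.06-bx*.03+by*a*.028 for a in(1,-1)]).tolist(),"back",pr([bO+bz*.06+bx*.0405+by*a*.028 for a in(1,-1)]).tolist())
for row in(125,135,158,170,190,205):print(row,g[row,285:365].tolist())
E
```

```text
carton back edge L,R k 0 [[295.5, 149.4], [349.6, 149.3]]
carton back edge L,R k 0.04 [[290.8, 164.3], [354.4, 164.2]]
carton back edge L,R k 0.08 [[284.1, 185.6], [361.3, 185.4]]
carton back edge L,R k 0.119 [[274.2, 217.2], [371.5, 217.0]]
bay top front L,R [[301.6, 169.2], [344.0, 169.1]] back [[299.9, 114.3], [345.6, 114.2]]
125 [84, 83, 80, 79, 78, 79, 78, 77, 78, 75, 152, 181, 175, 172, 139, 98, 85, 96, 143, 164, 164, 163, 164, 163, 164, 164, 164, 163, 163, 164, 164, 164, 165, 164, 163, 164, 164, 164, 164, 164, 164, 165, 164, 165, 164, 165, 165, 164, 165, 165, 165, 165, 164, 165, 165, 165, 160, 143, 135, 131, 164, 180, 175, 172, 151, 152, 165, 165, 163, 164, 164, 167, 166, 165, 154, 148, 155, 171, 179, 173]
135 [77, 79, 82, 84, 84, 82, 80, 79, 79, 78, 121, 165, 175, 174, 156, 110, 84, 84, 133, 157, 157, 156, 157, 157, 157, 156, 157, 158, 158, 156, 157, 157, 156, 157, 156, 156, 157, 156, 157, 156, 157, 156, 156, 157, 157, 157, 156, 156, 156, 156, 156, 156, 156, 156, 156, 156, 149, 138, 136, 136, 162, 177, 175, 163, 142, 148, 158, 159, 153, 150, 153, 158, 160, 152, 146, 160, 173,
[... 929 characters left out ...]
 115, 114, 113, 115, 116, 118, 119, 119, 116, 114, 112, 117, 126, 131, 133, 134, 134, 134, 133, 134, 130, 129, 129, 127, 122, 116, 111, 109, 108, 108, 110, 113, 110, 104, 102, 103, 104, 103, 101, 102, 102, 100, 104, 109, 119, 131, 142, 152, 155, 154, 150, 144, 132, 139, 147, 147, 148, 147, 148]
205 [147, 147, 151, 158, 163, 164, 157, 144, 138, 136, 133, 132, 130, 127, 117, 110, 110, 109, 108, 109, 108, 107, 106, 106, 109, 111, 112, 111, 109, 107, 109, 107, 105, 105, 106, 106, 106, 109, 108, 107, 107, 106, 107, 108, 112, 116, 117, 119, 118, 118, 119, 121, 120, 118, 115, 118, 121, 121, 122, 122, 119, 118, 120, 119, 123, 127, 126, 120, 116, 115, 118, 131, 149, 157, 156, 153, 146, 132, 131, 142]
```

```bash
python3 - <<'E'
from h import *
s=r.get_state();c=optics.capture("wrist");h=c["hand_eye"];im=c["img"]
g=cv2.cvtColor(im,6).astype(int);f=200/np.tan(np.radians(67.1794152282575/2));T=R.from_euler('xyz',s["eef_rot"],degrees=True)
off=s["tcp_pos"]-Mp.apply([0,0,1])*r.pinch_z-.112*bz
for row,l,rr in((158,295,348),(170,292.5,352.5),(190,288,358.5),(205,286.5,362.8)):
    d=f*.044/(rr-l);q=np.array([((l+rr)/2-322.91)/f*d,-(row-201.07)/f*d,-d]);P=s["tcp_pos"]+T.apply(h[:3,:3]@q+h[:3,3])-off
    print(row,"carton frame x,y,z",P@bx*1e3,P@by*1e3,P@bz*1e3)
for cx in(305,322,340):print(cx,g[140:250:1,cx].tolist())
cv2.imwrite("pics/z6.png",cv2.resize(im[100:250,240:400],None,fx=4,fy=4,interpolation=cv2.INTER_CUBIC)[:600,:640])
E
```

```text
158 carton frame x,y,z 24.566001049157155 0.8995541420172206 -2.343975413408967
170 carton frame x,y,z 24.83394225213707 0.09818488156546686 29.578239977053027
190 carton frame x,y,z 24.000316013878802 -0.33522493547156085 66.09143050233246
205 carton frame x,y,z 21.56299014541983 -1.0879417662869537 82.89676786747613
305 [148, 148, 147, 148, 147, 151, 155, 161, 159, 160, 162, 162, 160, 150, 133, 121, 117, 117, 136, 149, 145, 159, 159, 133, 89, 110, 148, 147, 141, 131, 101, 108, 145, 150, 148, 155, 148, 145, 155, 158, 163, 158, 148, 136, 117, 137, 153, 158, 164, 122, 85, 131, 157, 170, 159, 144, 132, 114, 150, 167, 163, 168, 170, 152, 129, 114, 75, 66, 104, 151, 173, 172, 172, 167, 162, 166, 172, 171, 169, 159, 161, 164, 160, 172, 183, 188, 191, 185, 174, 179, 191, 197, 198, 196, 196, 197, 194, 192, 171, 150, 164, 177, 176, 173, 177, 181, 183, 184, 183, 186]
322 [147, 149, 147, 145, 148, 149, 157, 160, 160, 159, 163, 163, 159, 146, 117, 97, 92, 96, 122, 148, 152, 162, 155, 121, 83, 120, 152, 146, 156, 144, 109, 130, 142, 137, 131, 139, 147, 155, 160, 158, 146, 157, 164, 144, 127, 138
[... 167 characters left out ...]
, 163, 164, 160, 181, 193, 203, 208, 210, 211, 212, 212, 212, 213, 212, 213, 214, 214, 213, 213, 215, 204, 172, 139, 121, 118, 125, 130, 131, 131, 131]
340 [146, 147, 145, 145, 146, 151, 157, 160, 158, 160, 161, 163, 157, 150, 143, 149, 142, 126, 140, 151, 148, 151, 158, 143, 113, 99, 125, 143, 138, 130, 102, 91, 116, 115, 118, 121, 117, 117, 120, 121, 121, 118, 126, 138, 142, 124, 102, 134, 132, 86, 86, 127, 141, 138, 138, 139, 120, 101, 133, 158, 158, 149, 144, 144, 124, 120, 101, 99, 118, 154, 174, 172, 156, 122, 99, 102, 122, 152, 169, 162, 163, 165, 163, 173, 184, 189, 194, 196, 199, 204, 204, 205, 206, 187, 143, 134, 134, 136, 135, 133, 131, 130, 131, 130, 131, 131, 131, 130, 131, 131]
```

View pics/z6.png

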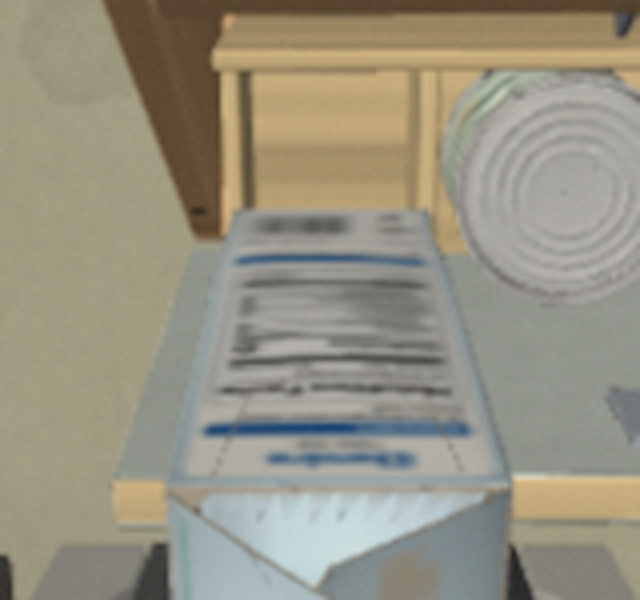

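The zoom shows the back face clearly. Its bottom corners are at (299.3,152.5) and (346.8,152.5), its shoulder corners at (283,221) and (366.8,220). The carton seems to be held a little toward −x, so I'll fit its pose in the grip.

```bash
python3 - <<'E'
from h import *
s=r.get_state();h=optics.capture("wrist")["hand_eye"]
off=s["tcp_pos"]-Mp.apply([0,0,1])*r.pinch_z-.112*bz
B=np.c_[bx,by,bz]
uv=np.array([(299.25,152.5),(346.75,152.5),(283,221.2),(366.8,220)])
L=np.array([(.0325,.022,0),(.0325,-.022,0),(.0325,.022,.119),(.0325,-.022,.119)])
def f(p):
    Q=R.from_euler('xyz',p[3:]).apply(L)+p[:3];return (wproj(off+Q@B.T,s["tcp_pos"],s["eef_rot"],h)-uv).ravel()
q=least_squares(f,np.zeros(6));print("offset mm",q.x[:3]*1e3,"rot deg",np.degrees(q.x[3:]),f(q.x).round(1))
q=least_squares(lambda p:f([p[0],p[1],p[2],0,p[3],0]),np.zeros(4));print("offset mm",q.x[:3]*1e3,np.degrees(q.x[3]),q.fun.round(1))
q=least_squares(lambda p:f([p[0],p[1],0,0,p[2],0]),np.zeros(3));print("offset mm, z=0",q.x[:2]*1e3,np.degrees(q.x[2]),q.fun.round(1))
E
```

```text
offset mm [ -8.03985004  -0.59158849 -21.00080882] rot deg [ 0.3428698  -2.10322304  0.38062064] [-1.2  0.3  1.1 -0.2  0.4 -0.2 -0.4  0.1]
offset mm [ -8.03835608  -0.91372419 -20.9858651 ] -2.098092601118528 [-0.6  0.1  1.8  0.   0.  -0.6 -0.7  0.5]
offset mm, z=0 [-3.32880792 -0.79027075] 0.625839363037109 [-2.6  0.8  3.7  0.7 -6.6 -0.4  6.   0.6]
```

```bash
python3 - <<'E'
from h import *
s=r.get_state();off=s["tcp_pos"]-Mp.apply([0,0,1])*r.pinch_z-.112*bz
print(s["time_s"],s["contact_force"],s["gripper_width"])
for n in("scene","top"):
    im=optics.capture(n)["img"];print(n)
    for x,y in((.024,0),(.024,.012),(.0,-.0219),(.0,0)):
        ks=np.arange(-.05,.07,.005);uv=proj(n,[off+bx*x+by*y+bz*k for k in ks])
        v=cv2.remap(im,uv[:,0].astype(np.float32)[None],uv[:,1].astype(np.float32)[None],cv2.INTER_LINEAR)[0]
        print(x,y,[f"{int(k*1e3)}:{'/'.join(map(str,c))}" for k,c in zip(ks.round(3),v)])
E
```

```text
14.325 [-0.66485504 -0.1332574  -2.90665187] 0.043627015027355595
scene
0.024 0 ['-50:110/142/165', '-45:105/136/159', '-40:97/128/150', '-35:114/133/146', '-30:136/142/142', '-25:149/150/143', '-20:149/150/145', '-15:152/151/146', '-10:153/150/143', '-5:156/153/142', '0:157/156/147', '5:149/153/149', '10:132/138/138', '15:123/127/127', '20:122/126/126', '25:88/92/92', '30:48/45/45', '35:52/47/43', '40:65/61/55', '45:74/68/67', '50:71/64/62', '55:69/62/60', '60:72/67/64', '65:71/68/64']
0.024 0.012 ['-50:137/140/138', '-45:148/150/144', '-40:151/152/146', '-35:153/153/148', '-30:152/149/141', '-25:157/155/146', '-20:156/156/147', '-15:148/152/150', '-10:129/133/134', '-5:122/124/125', '0:119/122/122', '5:79/81/81', '10:51/46/46', '15:53/46/43', '20:65/58/55', '25:72/65/64', '30:71/63/61', '35:71/61/60', '40:71/66/63', '45:70/67/62', '50:70/65/62', '55:71/65/60', '60:70/65/61', '65:68/65/60']
0.0 -0.0219 ['-50:120/149/163', '-45:146/179/194', '-40:160/195/210', '-35:145/177/193', '-30:161/184/191', '-25:174/194/196', '-20:177/197/199', '-15:176/197/198', '-10:174/195/197', '-5:176/196
[... 1764 characters left out ...]
', '-5:115/122/124', '0:115/123/129', '5:119/122/122', '10:127/124/118', '15:145/147/145', '20:152/159/160', '25:159/164/161', '30:173/174/166', '35:161/160/151', '40:152/149/137', '45:148/143/130', '50:112/107/101', '55:96/89/88', '60:96/89/87', '65:93/88/86']
0.0 0 ['-50:132/134/137', '-45:137/141/145', '-40:144/149/152', '-35:150/155/158', '-30:147/152/155', '-25:140/144/147', '-20:123/127/129', '-15:115/119/121', '-10:122/126/129', '-5:129/134/137', '0:137/145/148', '5:137/137/134', '10:135/123/111', '15:145/139/132', '20:155/152/148', '25:164/166/161', '30:180/183/178', '35:200/198/188', '40:202/199/187', '45:196/195/181', '50:143/141/132', '55:102/101/96', '60:96/92/91', '65:88/82/82']
```

Top and wrist views agree: the carton has slid about 20 mm down in the grip and 8 mm toward the panel. I'll compensate with dx = +7 mm and dy = +1.5 mm, use a firmer grip, and lower under force feedback.

```bash
python3 - <<'E'
from h import *
for l in(.2,.12,.05,.03,.02):go(place(l,.007,.0015),Mp)
E
```

```text
xyz [0.2, -0.05, -0.03] rot [0.1, -0.1, -0.0]
xyz [0.57, -0.05, 2.62] rot [0.1, -0.1, -0.0]
xyz [0.89, -0.05, 4.93] rot [0.1, -0.1, -0.0]
xyz [0.99, -0.05, 5.59] rot [0.1, -0.1, -0.0]
xyz [1.03, -0.05, 5.92] rot [0.1, -0.1, -0.0]
```

```bash
python3 -m crank '[{"xyz":[0.2,-0.05,0],"delta_rot":[0,0,0],"claw":1},{"xyz":[0.2,-0.05,0],"delta_rot":[0,0,0],"claw":1},{"xyz":[0.27,-0.05,0.5],"delta_rot":[0,0,0],"claw":1},{"xyz":[0.34,-0.05,1],"delta_rot":[0,0,0],"claw":1},{"xyz":[0.41,-0.05,1.5],"delta_rot":[0,0,0],"claw":1},{"xyz":[0.48,-0.05,2],"delta_rot":[0,0,0],"claw":1},{"xyz":[0.57,-0.05,2.6],"delta_rot":[0,0,0],"claw":1},{"xyz":[0.57,-0.05,2.6],"delta_rot":[0,0,0],"claw":1}]' 55
python3 - <<'E'
from h import *
s=r.get_state();c=optics.capture("wrist");h=c["hand_eye"];im=c["img"];g=cv2.cvtColor(im,6).astype(int)
off=s["tcp_pos"]-Mp.apply([0,0,1])*r.pinch_z-.112*bz
pr=lambda P:wproj(P,s["tcp_pos"],s["eef_rot"],h).round(1).tolist()
for k in(-.02,.1):print(pr([off+bz*k+bx*.0245+by*a*.022 for a in(1,-1)]))
print("bay",pr([bO+bz*.06+bx*b*.0405+by*a*.028 for b in(-1,1) for a in(1,-1)]))
for cx in(312,330):print(cx,g[90:165,cx].tolist())
for row in(135,158,170,190):print(row,g[row,280:370].tolist())
E
```

```text
time_s: 15.42
tcp_pos: [0.5051, 0.0206, 0.2404]
eef_rot: [179.8, -25.2, -8.2]
contact_force: [-0.7, 0.5, -2.4]
gripper_width: 0.044
gripper_force: 55.0
[[297.4, 152.3], [347.2, 152.2]]
[[280.6, 214.0], [365.1, 213.8]]
bay [[297.5, 205.9], [348.4, 205.7], [294.6, 131.9], [351.2, 131.8]]
312 [180, 181, 179, 178, 178, 179, 180, 180, 181, 180, 181, 179, 176, 177, 176, 179, 179, 179, 178, 176, 177, 175, 175, 171, 169, 157, 133, 96, 71, 75, 71, 71, 71, 79, 116, 147, 145, 137, 138, 136, 135, 156, 176, 171, 166, 162, 150, 148, 169, 166, 164, 164, 164, 162, 165, 168, 170, 171, 171, 170, 169, 164, 159, 150, 127, 114, 113, 117, 135, 146, 145, 158, 153, 121, 84]
330 [182, 180, 181, 178, 177, 178, 179, 180, 180, 180, 181, 181, 178, 178, 178, 179, 180, 180, 179, 177, 176, 177, 175, 174, 168, 159, 131, 94, 76, 74, 71, 72, 71, 78, 117, 146, 144, 140, 138, 135, 138, 159, 177, 170, 167, 164, 144, 142, 171, 168, 164, 163, 164, 164, 165, 167, 169, 171, 170, 171, 171, 165, 160, 160, 158, 158, 157, 158, 161, 160, 157, 162, 155, 127, 91]
135 [79, 79, 81, 78, 78, 147, 169, 163, 165, 165, 165, 165, 164, 164,
[... 994 characters left out ...]
 108, 109, 109, 109, 108, 111, 107, 107, 108, 108, 108, 108, 109, 107, 109, 108, 107, 103, 98, 96, 94, 98, 100, 102, 102, 102, 104, 109, 113, 120, 128, 135, 140, 145, 146, 144, 141, 152, 166, 152, 151, 160, 148, 133, 139, 136, 154, 147, 144, 162, 168, 173, 177, 161, 155]
190 [144, 144, 145, 143, 144, 145, 147, 145, 154, 155, 153, 159, 159, 154, 154, 158, 147, 125, 103, 91, 87, 88, 88, 85, 86, 83, 83, 86, 85, 88, 94, 101, 107, 106, 108, 107, 106, 111, 126, 130, 131, 132, 132, 131, 131, 132, 132, 129, 130, 126, 121, 113, 106, 103, 99, 98, 101, 102, 97, 87, 84, 85, 84, 84, 82, 82, 80, 79, 82, 94, 107, 125, 141, 151, 155, 153, 148, 143, 131, 134, 142, 143, 144, 141, 138, 150, 153, 126, 131, 140]
```

The lateral fit looks good: walls at 294.5 and 349.5, carton 295.5–347. I'll lower further.

```bash
python3 - <<'E'
from h import *
for l in(.05,.02):go(place(l,.007,.0015),Mp)
E
python3 -m crank '[{"xyz":[0.08,0,0.5],"delta_rot":[0,0,0],"claw":1},{"xyz":[0.16,0,1],"delta_rot":[0,0,0],"claw":1},{"xyz":[0.24,0,1.5],"delta_rot":[0,0,0],"claw":1},{"xyz":[0.31,0,2],"delta_rot":[0,0,0],"claw":1},{"xyz":[0.33,0,2.2],"delta_rot":[0,0,0],"claw":1},{"xyz":[0.33,0,2.2],"delta_rot":[0,0,0],"claw":1},{"xyz":[0.33,0,2.2],"delta_rot":[0,0,0],"claw":1}]'
python3 - <<'E'
from h import *
for l in(.05,.02):go(place(l,.007,.0015),Mp)
E
```

```text
xyz [0.33, -0.02, 2.32] rot [0.2, -0.0, -0.0]
xyz [0.47, -0.03, 3.31] rot [0.2, -0.0, -0.0]
time_s: 16.35
tcp_pos: [0.5423, 0.0162, 0.187]
eef_rot: [180.0, -25.4, -8.2]
contact_force: [-0.0, -0.5, -1.2]
gripper_width: 0.0438
gripper_force: 55.0
xyz [-0.02, 0.0, 0.15] rot [0.0, -0.1, -0.0]
xyz [0.12, 0.0, 1.14] rot [0.0, -0.1, -0.0]
```

```bash
python3 -m crank '[{"xyz":[0.01,0,0.2],"delta_rot":[0,0,0],"claw":1},{"xyz":[0.03,0,0.4],"delta_rot":[0,0,0],"claw":1},{"xyz":[0.06,0,0.6],"delta_rot":[0,0,0],"claw":1},{"xyz":[0.08,0,0.75],"delta_rot":[0,0,0],"claw":1},{"xyz":[0.08,0,0.75],"delta_rot":[0,0,0],"claw":1}]'
python3 -m crank '[{"xyz":[0.01,0,0.1],"delta_rot":[0,0,0],"claw":1},{"xyz":[0.02,0,0.2],"delta_rot":[0,0,0],"claw":1},{"xyz":[0.02,0,0.2],"delta_rot":[0,0,0],"claw":1}]'
```

```text
time_s: 16.98
tcp_pos: [0.5537, 0.0139, 0.1662]
eef_rot: [179.9, -25.2, -8.2]
contact_force: [0.5, -0.5, -2.2]
gripper_width: 0.0436
gripper_force: 55.0
time_s: 17.35
tcp_pos: [0.5568, 0.0138, 0.1614]
eef_rot: [179.9, -25.3, -8.2]
contact_force: [-0.1, 0.1, -1.6]
gripper_width: 0.0435
gripper_force: 55.0
```

```bash
python3 - <<'E'
from h import *
for l in(.02,.01):go(place(l,.007,.0015),Mp)
E
python3 -m crank '[{"xyz":[0.01,0,0.07],"delta_rot":[0,0,0],"claw":1},{"xyz":[0.02,0,0.14],"delta_rot":[0,0,0],"claw":1},{"xyz":[0.02,0,0.14],"delta_rot":[0,0,0],"claw":1}]'
python3 -m crank '[{"xyz":[0.01,0,0.07],"delta_rot":[0,0,0],"claw":1},{"xyz":[0.02,0,0.14],"delta_rot":[0,0,0],"claw":1},{"xyz":[0.02,0,0.14],"delta_rot":[0,0,0],"claw":1}]'
```

```text
xyz [0.04, -0.01, 0.16] rot [0.1, -0.0, -0.0]
xyz [0.08, -0.01, 0.49] rot [0.1, -0.0, -0.0]
time_s: 17.73
tcp_pos: [0.5591, 0.0135, 0.1579]
eef_rot: [179.9, -25.3, -8.2]
contact_force: [0.9, -0.0, -2.0]
gripper_width: 0.0439
gripper_force: 55.0
time_s: 18.1
tcp_pos: [0.5614, 0.0131, 0.1544]
eef_rot: [179.9, -25.3, -8.2]
contact_force: [-0.4, 0.3, -1.9]
gripper_width: 0.0434
gripper_force: 55.0
```

```bash
for i in 1 ; do python3 -m crank '[{"xyz":[0.01,0,0.06],"delta_rot":[0,0,0],"claw":1},{"xyz":[0.02,0,0.12],"delta_rot":[0,0,0],"claw":1},{"xyz":[0.02,0,0.12],"delta_rot":[0,0,0],"claw":1}]'; done
python3 - <<'E'
from h import *
for l in(.01,):go(place(l,.007,.0015),Mp)
s=r.get_state();c=optics.capture("wrist");h=c["hand_eye"];im=c["img"];g=cv2.cvtColor(im,6).astype(int)
off=s["tcp_pos"]-Mp.apply([0,0,1])*r.pinch_z-.112*bz
pr=lambda P:wproj(P,s["tcp_pos"],s["eef_rot"],h).round(1).tolist()
print("shoulder z-20,x24.5",pr([off+bz*.099+bx*.0245+by*a*.022 for a in(1,-1)]))
print("backwall top85 inner/outer, floor back edge",pr([bO+bz*.085+bx*.0405,bO+bz*.085+bx*.0465,bO+bx*.0405]))
for cx in(312,330):print(cx,g[110:245,cx].tolist())
E
```

```text
time_s: 18.48
tcp_pos: [0.5635, 0.0128, 0.1514]
eef_rot: [179.9, -25.3, -8.2]
contact_force: [0.1, -0.3, -2.5]
gripper_width: 0.0436
gripper_force: 55.0
xyz [0.02, -0.01, 0.09] rot [0.1, -0.0, -0.0]
shoulder z-20,x24.5 [[280.8, 213.1], [364.8, 212.9]]
backwall top85 inner/outer, floor back edge [[324.8, 178.7], [324.8, 169.1], [324.0, 144.1]]
312 [176, 176, 176, 174, 173, 174, 174, 174, 172, 173, 171, 171, 170, 172, 172, 170, 173, 173, 173, 172, 172, 172, 174, 174, 174, 172, 173, 172, 171, 170, 171, 170, 170, 171, 172, 172, 172, 172, 171, 172, 171, 169, 170, 168, 168, 168, 167, 166, 164, 166, 164, 161, 154, 144, 126, 94, 72, 71, 71, 71, 69, 68, 69, 118, 160, 155, 149, 130, 134, 149, 145, 154, 143, 114, 130, 163, 167, 167, 146, 97, 99, 135, 154, 160, 145, 148, 143, 112, 117, 145, 154, 161, 164, 150, 131, 112, 67, 64, 100, 141, 159, 158, 155, 140, 119, 121, 148, 166, 162, 154, 155, 154, 150, 166, 178, 183, 187, 189, 192, 193, 198, 199, 198, 199, 200, 199, 200, 201, 200, 199, 199, 199, 190, 163, 146]
330 [177, 176, 175, 175, 174, 175, 174, 173, 173, 173, 172, 171, 172, 171, 170, 173, 173, 174, 175, 172, 171, 175, 174, 173, 174, 173, 173, 171, 172, 171, 169, 169, 170, 170, 173, 172, 173, 175, 172, 172, 172, 169, 169, 167, 168, 169, 166, 166, 166, 165, 164, 160, 151, 142, 126, 93, 71, 70, 70, 68, 69, 68, 74, 123, 159, 156, 144, 124, 117, 124, 124, 141, 155, 134, 114, 115, 113, 136, 118, 75, 115, 147, 146, 131, 136, 135, 105, 94, 135, 154, 153, 162, 157, 135, 118, 116, 91, 94, 110, 134, 133, 128, 139, 118, 90, 116, 149, 167, 160, 155, 156, 156, 155, 176, 190, 198, 199, 199, 201, 200, 202, 203, 201, 205, 205, 204, 206, 197, 156, 123, 128, 129, 129, 130, 131]
```

```bash
python3 -m crank '[{"xyz":[0.01,0,0.07],"delta_rot":[0,0,0],"claw":1},{"xyz":[0.02,0,0.13],"delta_rot":[0,0,0],"claw":1},{"xyz":[0.02,0,0.13],"delta_rot":[0,0,0],"claw":1}]'
python3 -m crank '[{"xyz":[0.01,0,0.07],"delta_rot":[0,0,0],"claw":1},{"xyz":[0.02,0,0.13],"delta_rot":[0,0,0],"claw":1},{"xyz":[0.02,0,0.13],"delta_rot":[0,0,0],"claw":1}]'
python3 - <<'E'
from h import *
go(place(0,.007,.0015),Mp)
E
```

```text
time_s: 18.9
tcp_pos: [0.5657, 0.0124, 0.1481]
eef_rot: [179.9, -25.3, -8.2]
contact_force: [-0.2, -0.5, -2.2]
gripper_width: 0.0438
gripper_force: 55.0
time_s: 19.27
tcp_pos: [0.5679, 0.0121, 0.1448]
eef_rot: [179.9, -25.3, -8.2]
contact_force: [-0.5, -0.0, -1.7]
gripper_width: 0.0437
gripper_force: 55.0
xyz [0.03, -0.01, 0.16] rot [0.1, -0.0, -0.0]
```

```bash
python3 - <<'E'
from h import *
s=r.get_state();c=optics.capture("wrist");h=c["hand_eye"];im=c["img"];g=cv2.cvtColor(im,6).astype(int)
pr=lambda P:wproj(P,s["tcp_pos"],s["eef_rot"],h).round(1).tolist()
print("backwall top85 in/out",pr([bO+bz*.085+bx*.0405,bO+bz*.085+bx*.0465]),"panel top in",pr([bO+bz*.18-bx*.0405+by*a for a in(.055,-.145)]))
for cx in(312,330):print(cx,g[150:245,cx].tolist())
for row in(195,205):print(row,g[row,270:380].tolist())
E
```

```text
backwall top85 in/out [[324.8, 183.7], [324.8, 173.7]] panel top in [[186.1, 464.1], [694.8, 462.7]]
312 [170, 172, 172, 172, 172, 172, 170, 169, 169, 167, 168, 166, 166, 165, 165, 165, 164, 165, 159, 151, 145, 132, 105, 79, 71, 69, 69, 66, 67, 69, 113, 145, 123, 106, 129, 161, 164, 167, 145, 97, 99, 136, 152, 158, 145, 145, 143, 113, 117, 142, 153, 161, 162, 147, 132, 114, 69, 62, 99, 142, 160, 156, 155, 141, 116, 119, 148, 164, 161, 153, 154, 153, 149, 166, 177, 183, 188, 188, 189, 193, 198, 199, 198, 197, 198, 199, 200, 197, 199, 199, 197, 197, 188, 161, 145]
330 [170, 172, 172, 172, 171, 171, 170, 170, 168, 169, 167, 167, 166, 166, 165, 165, 164, 164, 161, 154, 144, 130, 99, 75, 71, 70, 70, 70, 69, 68, 114, 143, 126, 114, 115, 116, 115, 137, 116, 77, 112, 147, 145, 130, 135, 135, 105, 93, 133, 154, 152, 160, 156, 135, 118, 116, 90, 93, 110, 135, 132, 128, 139, 120, 91, 115, 150, 166, 161, 155, 155, 154, 155, 174, 191, 197, 199, 200, 200, 201, 201, 202, 201, 203, 203, 203, 205, 194, 156, 121, 126, 127, 128, 129, 130]
195 [76, 74, 79, 138, 169, 167, 166, 164, 164, 155, 140, 107, 85
[... 331 characters left out ...]
, 143, 142, 141, 141, 145, 146, 148, 143, 139, 129, 114, 125, 134, 132, 130, 142, 160, 170, 169, 167, 166, 164, 159, 141, 148, 164, 162, 148, 120, 118]
205 [77, 80, 77, 96, 147, 167, 168, 164, 164, 161, 152, 128, 98, 80, 103, 130, 138, 145, 149, 156, 160, 157, 148, 144, 139, 136, 134, 130, 123, 115, 111, 110, 109, 110, 109, 108, 106, 107, 107, 109, 112, 116, 114, 111, 111, 112, 110, 108, 107, 109, 109, 110, 110, 109, 111, 111, 108, 112, 113, 113, 116, 115, 115, 117, 116, 116, 117, 117, 113, 111, 117, 117, 117, 118, 116, 114, 112, 114, 115, 116, 122, 121, 115, 112, 110, 116, 129, 146, 152, 148, 145, 137, 124, 118, 125, 154, 169, 169, 166, 168, 164, 164, 144, 129, 124, 117, 138, 156, 147, 133]
```

```bash
python3 -m crank '[{"xyz":[0.01,0,0.07],"delta_rot":[0,0,0],"claw":1},{"xyz":[0.02,0,0.13],"delta_rot":[0,0,0],"claw":1},{"xyz":[0.02,0,0.13],"delta_rot":[0,0,0],"claw":1}]'
python3 -m crank '[{"xyz":[0.01,0,0.05],"delta_rot":[0,0,0],"claw":1},{"xyz":[0.01,0,0.1],"delta_rot":[0,0,0],"claw":1},{"xyz":[0.01,0,0.1],"delta_rot":[0,0,0],"claw":1}]'
```

```text
time_s: 19.7
tcp_pos: [0.5701, 0.0118, 0.1416]
eef_rot: [179.9, -25.3, -8.2]
contact_force: [0.2, 0.5, -1.9]
gripper_width: 0.0439
gripper_force: 55.0
time_s: 20.08
tcp_pos: [0.572, 0.0117, 0.1399]
eef_rot: [180.0, -25.4, -8.2]
contact_force: [-2.7, 1.0, 1.8]
gripper_width: 0.0439
gripper_force: 55.0
```

Floor contact is felt along the bay axis, about 4.5 N at l ≈ 0, so the carton hasn't slipped after all. Its outline simply reads smaller than nominal. I'll refit the x offset with z fixed and the visual size free.

```bash
python3 - <<'E'
from h import *
s=r.get_state();h=optics.capture("wrist")["hand_eye"];print(s["contact_force"])
go(place(0,.007,.0015),Mp)
off=s["tcp_pos"]-Mp.apply([0,0,1])*r.pinch_z-.112*bz;B=np.c_[bx,by,bz]
uv=np.array([(299.25,152.5),(346.75,152.5),(283,221.2),(366.8,220)])
for name,k in(("z=0, width,shoulder,tilt free",0),("tilt 0",1)):
  def f(p):
    w,hs,x,y,t=p;t=0 if k else t
    L=np.array([(x,w,0),(x,-w,0),(x,w,hs),(x,-w,hs)]);Q=R.from_euler('y',t).apply(L)+[0,y,0]
    return (wproj(off+Q@B.T,s["tcp_pos"],s["eef_rot"],h)-uv).ravel()
  q=least_squares(f,[.022,.119,.03,0,0],x_scale=[.01,.1,.01,.01,.1]);print(name,q.x.round(4),q.fun.round(1))
w=np.load("w1.npz");u1=np.array([(115,195),(282,68),(356,180),(192,300)])/4+(250,100)
for z in(.119,.105):
  def f1(p):
    return (wproj(np.array([W(p,(a*p[3],b*p[4],z)) for a,b in((1,1),(1,-1),(-1,-1),(-1,1))]),w['p'],w['e'],w['h'])-u1).ravel()
  q=least_squares(f1,[.538,.336,.33,.022,.0325]);print(z,q.x.round(4),q.fun.round(1))
E
```

```text
[-2.73808874  1.01141673  1.77325493]
xyz [-0.03, -0.01, -0.05] rot [0.0, -0.1, -0.0]
z=0, width,shoulder,tilt free [ 0.0194  0.1172  0.0301 -0.0008 -0.003 ] [ 0.7  0.   0.6 -0.  -0.4 -0.5 -0.3  0.5]
tilt 0 [ 0.0193  0.1179  0.03   -0.0008  0.    ] [ 0.7  0.1  0.5 -0.  -0.4 -0.6 -0.3  0.5]
0.119 [0.5377 0.3364 0.3486 0.0194 0.0308] [-0.3 -0.  -0.2  0.4  0.4 -0.1  0.1 -0.3]
0.105 [0.5364 0.3374 0.3486 0.0202 0.032 ] [-0.3 -0.  -0.2  0.4  0.4 -0.1  0.1 -0.3]
```

With the size free the fit is clean: the drawn outline is about 39×61 mm, with no slip, no tilt and an x offset near −1 mm. So the 7 mm shift wasn't needed. I'll lift slightly, move about 9 mm toward the panel, and set down again.

```bash
python3 -m crank '[{"xyz":[0,0,-0.15],"delta_rot":[0,0,0],"claw":1},{"xyz":[-0.1,0,-0.15],"delta_rot":[0,0,0],"claw":1},{"xyz":[-0.2,0,-0.12],"delta_rot":[0,0,0],"claw":1},{"xyz":[-0.3,0,-0.1],"delta_rot":[0,0,0],"claw":1},{"xyz":[-0.3,0,-0.1],"delta_rot":[0,0,0],"claw":1}]'
python3 -m crank '[{"xyz":[0,0,0.05],"delta_rot":[0,0,0],"claw":1},{"xyz":[0.01,0,0.1],"delta_rot":[0,0,0],"claw":1},{"xyz":[0.01,0,0.14],"delta_rot":[0,0,0],"claw":1},{"xyz":[0.01,0,0.14],"delta_rot":[0,0,0],"claw":1}]'
```

```text
time_s: 20.75
tcp_pos: [0.5623, 0.0129, 0.1379]
eef_rot: [179.9, -25.3, -8.2]
contact_force: [-0.0, -0.3, -2.4]
gripper_width: 0.0434
gripper_force: 55.0
time_s: 21.25
tcp_pos: [0.5649, 0.0126, 0.1361]
eef_rot: [179.9, -25.3, -8.2]
contact_force: [-7.5, -0.6, 9.2]
gripper_width: 0.0437
gripper_force: 55.0
```

```bash
python3 -m crank '[{"xyz":[0,0,0],"delta_rot":[0,0,0],"claw":0.4},{"xyz":[0,0,0],"delta_rot":[0,0,0],"claw":0.25},{"xyz":[0,0,0],"delta_rot":[0,0,0],"claw":0.2},{"xyz":[0,0,0],"delta_rot":[0,0,0],"claw":0.2},{"xyz":[0,0,0],"delta_rot":[0,0,0],"claw":0.2},{"xyz":[0,0,0],"delta_rot":[0,0,0],"claw":0.2},{"xyz":[0,0,0],"delta_rot":[0,0,0],"claw":0.2}]'
python3 - <<'E'
from h import *
s=r.get_state();c=optics.capture("wrist");h=c["hand_eye"];g=cv2.cvtColor(c["img"],6).astype(int)
go(s["tcp_pos"]+bz*.17,Mp)
pr=lambda P:wproj(P,s["tcp_pos"],s["eef_rot"],h).round(1).tolist()
for dx in(-.008,0,.008):print(dx,"shoulder back",pr([bO+bz*.118+bx*(.0305+dx)+by*a*.0194 for a in(1,-1)]))
for cx in(312,330):print(cx,g[190:250,cx].tolist())
for row in(205,212):print(row,g[row,270:380].tolist())
E
```

```text
time_s: 22.12
tcp_pos: [0.5649, 0.0128, 0.1354]
eef_rot: [179.9, -25.2, -8.2]
contact_force: [-0.4, 0.1, -0.2]
gripper_width: 0.0701
gripper_force: 0.0
xyz [-0.79, 0.01, -5.61] rot [0.1, 0.0, -0.0]
-0.008 shoulder back [[284.2, 235.1], [367.8, 235.0]]
0 shoulder back [[283.3, 219.9], [368.9, 219.8]]
0.008 shoulder back [[282.3, 203.9], [370.0, 203.8]]
312 [144, 151, 141, 130, 98, 123, 163, 168, 167, 164, 133, 81, 104, 133, 152, 164, 154, 142, 147, 144, 120, 117, 143, 155, 153, 163, 160, 151, 136, 123, 94, 60, 71, 103, 142, 162, 162, 157, 145, 118, 100, 114, 144, 162, 160, 154, 150, 151, 152, 149, 163, 168, 170, 174, 177, 178, 183, 186, 188, 188]
330 [121, 134, 144, 148, 135, 109, 111, 108, 142, 141, 100, 74, 128, 157, 151, 131, 128, 143, 141, 96, 88, 123, 149, 153, 155, 163, 155, 132, 113, 117, 98, 86, 92, 112, 139, 132, 123, 138, 134, 108, 93, 117, 147, 164, 163, 156, 152, 155, 153, 155, 169, 178, 187, 191, 191, 192, 193, 193, 194, 192]
205 [78, 79, 111, 149, 164, 162, 160, 159, 159, 148, 127, 97, 81, 81, 81, 78, 79, 79, 129, 146, 146, 152, 148, 144, 145, 156, 156, 155, 153, 155, 15
[... 244 characters left out ...]
36, 138, 135, 137, 138, 141, 147, 149, 145, 141, 131, 115, 116, 125, 131, 129, 129, 127, 151, 163, 164, 164, 162, 160, 159, 144, 124, 127, 129, 139, 135]
212 [81, 83, 80, 143, 165, 163, 159, 159, 160, 156, 139, 112, 89, 84, 84, 80, 90, 129, 145, 145, 150, 149, 147, 143, 147, 147, 148, 151, 151, 151, 144, 142, 141, 146, 159, 162, 164, 163, 164, 162, 160, 152, 143, 136, 132, 134, 149, 158, 162, 162, 164, 163, 162, 163, 162, 161, 159, 158, 153, 151, 149, 150, 148, 147, 143, 146, 153, 157, 157, 152, 152, 147, 149, 156, 160, 159, 151, 130, 124, 135, 139, 137, 131, 134, 144, 147, 144, 144, 145, 144, 140, 126, 120, 125, 130, 127, 141, 158, 164, 163, 163, 161, 158, 153, 137, 145, 144, 130, 132, 138]
```

Released. The carton now leans on the panel side (shoulder edge moved from row 221 to ~238, x ≈ −8 mm, within tolerance). I'll retract along the bay.

```bash
python3 -m crank '[{"xyz":[-0.04,0,-0.3],"delta_rot":[0,0,0],"claw":0.2},{"xyz":[-0.14,0,-1],"delta_rot":[0,0,0],"claw":0.2},{"xyz":[-0.35,0,-2.5],"delta_rot":[0,0,0],"claw":0.2},{"xyz":[-0.56,0,-4],"delta_rot":[0,0,0],"claw":0.2},{"xyz":[-0.8,0,-5.6],"delta_rot":[0,0,0],"claw":0.2},{"xyz":[-0.8,0,-5.6],"delta_rot":[0,0,0],"claw":0.2},{"xyz":[-0.8,0,-5.6],"delta_rot":[0,0,0],"claw":0.2}]'
python3 - <<'E'
from h import *
s=r.get_state();c=optics.capture("wrist");h=c["hand_eye"];im=c["img"];g=cv2.cvtColor(im,6).astype(int);np.save("g7",im)
pr=lambda P:wproj(P,s["tcp_pos"],s["eef_rot"],h).round(1).tolist()
print("shoulder back pred",pr([bO+bz*.118+bx*(.0305-.008)+by*a*.0194 for a in(1,-1)]),"edge in",pr([bO+bz*.18-bx*.0405]))
u=pr([bO+bz*.118+bx*(.0305-.008)])[0]
print(g[int(u[1])-20:int(u[1])+20,int(u[0])-8].tolist(),g[int(u[1])-6,280:370].tolist())
for p in((-.168,-.01,.28),(-.168,-.01,.163)):go(W(CAB,p),[180,0,-8.17])
E
```

```text
time_s: 23.05
tcp_pos: [0.4725, 0.0264, 0.2771]
eef_rot: [180.0, -25.2, -8.2]
contact_force: [0.4, 0.2, 0.5]
gripper_width: 0.0704
gripper_force: 0.0
shoulder back pred [[304.7, 144.7], [344.4, 144.6]] edge in [[324.8, 233.0]]
[138, 129, 124, 123, 123, 146, 149, 157, 155, 146, 139, 124, 134, 133, 136, 143, 120, 105, 143, 152, 150, 152, 164, 183, 188, 188, 170, 161, 169, 170, 175, 183, 184, 185, 186, 189, 189, 190, 191, 192] [75, 74, 74, 76, 75, 77, 80, 80, 79, 78, 77, 77, 75, 76, 95, 149, 171, 167, 161, 128, 91, 83, 81, 129, 150, 150, 146, 144, 144, 143, 142, 141, 136, 137, 138, 136, 136, 139, 137, 137, 140, 145, 146, 146, 145, 140, 137, 134, 130, 132, 134, 135, 133, 131, 129, 125, 124, 129, 134, 139, 145, 144, 136, 145, 141, 132, 132, 130, 159, 171, 167, 167, 151, 145, 147, 154, 153, 142, 145, 140, 153, 153, 144, 144, 136, 155, 167, 169, 171, 168]
xyz [-1.3, 1.88, -0.74] rot [0.1, -25.1, -0.0]
xyz [-2.95, 1.88, 2.79] rot [0.1, -25.1, -0.0]
```

The carton stands as predicted, with its shoulder at row ~146 and columns 303–346. Now to close the bin.

```bash
python3 -m crank '[{"xyz":[-0.4,0.6,-0.5],"delta_rot":[0,-8,0],"claw":1},{"xyz":[-0.9,1.2,-0.7],"delta_rot":[0,-17,0],"claw":1},{"xyz":[-1.3,1.88,-0.74],"delta_rot":[0,-25.1,0],"claw":1},{"xyz":[-1.3,1.88,-0.74],"delta_rot":[0,-25.1,0],"claw":1},{"xyz":[-2,1.88,0.8],"delta_rot":[0,-25.1,0],"claw":1},{"xyz":[-2.5,1.88,1.8],"delta_rot":[0,-25.1,0],"claw":1},{"xyz":[-2.95,1.88,2.79],"delta_rot":[0,-25.1,0],"claw":1},{"xyz":[-2.95,1.88,2.79],"delta_rot":[0,-25.1,0],"claw":1},{"xyz":[-2.95,1.88,2.79],"delta_rot":[0,-25.1,0],"claw":1}]' 20
python3 - <<'E'
from h import *
for p in((-.13,-.01,.164),(-.105,-.01,.175),(-.07,-.01,.187),(-.045,-.01,.192),(-.034,-.01,.194)):go(W(CAB,p),[180,0,-8.17])
E
```

```text
time_s: 24.22
tcp_pos: [0.4211, -0.0233, 0.1646]
eef_rot: [179.9, -0.2, -8.2]
contact_force: [0.6, 0.0, 0.4]
gripper_width: 0.0011
gripper_force: 0.0
xyz [1.24, 0.01, 0.02] rot [0.1, -0.2, -0.0]
xyz [2.07, 0.01, -0.34] rot [0.1, -0.2, -0.0]
xyz [3.24, 0.01, -0.74] rot [0.1, -0.2, -0.0]
xyz [4.07, 0.01, -0.9] rot [0.1, -0.2, -0.0]
xyz [4.44, 0.01, -0.97] rot [0.1, -0.2, -0.0]
```

```bash
python3 -m crank '[{"xyz":[0.6,0,0],"delta_rot":[0,0,0],"claw":1},{"xyz":[1,0,0],"delta_rot":[0,0,0],"claw":1},{"xyz":[1.2,0,0],"delta_rot":[0,0,0],"claw":1},{"xyz":[1.35,0,-0.05],"delta_rot":[0,0,0],"claw":1},{"xyz":[1.5,0,-0.1],"delta_rot":[0,0,0],"claw":1},{"xyz":[1.65,0,-0.16],"delta_rot":[0,0,0],"claw":1},{"xyz":[1.8,0,-0.22],"delta_rot":[0,0,0],"claw":1},{"xyz":[1.95,0,-0.28],"delta_rot":[0,0,0],"claw":1},{"xyz":[2.1,0,-0.35],"delta_rot":[0,0,0],"claw":1},{"xyz":[2.1,0,-0.35],"delta_rot":[0,0,0],"claw":1}]'
python3 -m crank '[{"xyz":[0.15,0,-0.06],"delta_rot":[0,0,0],"claw":1},{"xyz":[0.3,0,-0.12],"delta_rot":[0,0,0],"claw":1},{"xyz":[0.45,0,-0.18],"delta_rot":[0,0,0],"claw":1},{"xyz":[0.6,0,-0.22],"delta_rot":[0,0,0],"claw":1},{"xyz":[0.75,0,-0.27],"delta_rot":[0,0,0],"claw":1},{"xyz":[0.9,0,-0.32],"delta_rot":[0,0,0],"claw":1},{"xyz":[1.05,0,-0.36],"delta_rot":[0,0,0],"claw":1},{"xyz":[1.2,0,-0.4],"delta_rot":[0,0,0],"claw":1},{"xyz":[1.35,0,-0.43],"delta_rot":[0,0,0],"claw":1},{"xyz":[1.5,0,-0.46],"delta_rot":[0,0,0],"claw":1},{"xyz":[1.65,0,-0.5],"delta_rot":[0,0,0],"claw":1},{"xyz":[1.8,0,-0.54],"delta_rot":[0,0,0],"claw":1},{"xyz":[1.95,0,-0.57],"delta_rot":[0,0,0],"claw":1},{"xyz":[1.95,0,-0.57],"delta_rot":[0,0,0],"claw":1}]'
```

```text
time_s: 25.48
tcp_pos: [0.4836, -0.0323, 0.1746]
eef_rot: [180.0, -0.1, -8.2]
contact_force: [0.2, -0.4, -0.6]
gripper_width: 0.0003
gripper_force: 0.0
time_s: 27.22
tcp_pos: [0.5413, -0.0407, 0.1916]
eef_rot: [179.9, -0.1, -8.2]
contact_force: [-1.7, 0.4, -0.8]
gripper_width: 0.0005
gripper_force: 0.5
```

```bash
python3 -m crank '[{"xyz":[0.1,0,-0.03],"delta_rot":[0,0,0],"claw":1},{"xyz":[0.2,0,-0.06],"delta_rot":[0,0,0],"claw":1},{"xyz":[0.3,0,-0.1],"delta_rot":[0,0,0],"claw":1},{"xyz":[0.4,0,-0.12],"delta_rot":[0,0,0],"claw":1},{"xyz":[0.47,0,-0.14],"delta_rot":[0,0,0],"claw":1},{"xyz":[0.53,0,-0.15],"delta_rot":[0,0,0],"claw":1},{"xyz":[0.53,0,-0.15],"delta_rot":[0,0,0],"claw":1}]'
python3 -m crank '[{"xyz":[0.06,0,0],"delta_rot":[0,0,0],"claw":1},{"xyz":[0.11,0,0],"delta_rot":[0,0,0],"claw":1},{"xyz":[0.11,0,0],"delta_rot":[0,0,0],"claw":1}]'
```

```text
time_s: 28.1
tcp_pos: [0.5568, -0.0429, 0.1963]
eef_rot: [180.0, -0.1, -8.2]
contact_force: [-1.1, 0.4, -0.5]
gripper_width: 0.0004
gripper_force: 0.5
time_s: 28.48
tcp_pos: [0.5599, -0.0433, 0.1964]
eef_rot: [180.0, -0.1, -8.2]
contact_force: [-1.7, 0.2, 1.5]
gripper_width: 0.0006
gripper_force: 1.2
```

```bash
python3 -m crank '[{"xyz":[0.05,0,0],"delta_rot":[0,0,0],"claw":1},{"xyz":[0.1,0,0],"delta_rot":[0,0,0],"claw":1},{"xyz":[0.1,0,0],"delta_rot":[0,0,0],"claw":1}]'
python3 -m crank '[{"xyz":[0.04,0,0],"delta_rot":[0,0,0],"claw":1},{"xyz":[0.06,0,0],"delta_rot":[0,0,0],"claw":1},{"xyz":[0.06,0,0],"delta_rot":[0,0,0],"claw":1}]'
```

```text
time_s: 28.85
tcp_pos: [0.5613, -0.0436, 0.1964]
eef_rot: [179.9, 0.1, -8.2]
contact_force: [-10.1, 3.7, 8.1]
gripper_width: 0.0006
gripper_force: 5.7
time_s: 29.22
tcp_pos: [0.5614, -0.0437, 0.1964]
eef_rot: [179.9, 0.2, -8.2]
contact_force: [-17.2, 6.9, 13.2]
gripper_width: 0.0002
gripper_force: 9.4
```

The stop is felt, so I'll back off and check.

```bash
python3 -m crank '[{"xyz":[-0.3,0,0],"delta_rot":[0,0,0],"claw":1},{"xyz":[-1,0,0],"delta_rot":[0,0,0],"claw":1},{"xyz":[-2.5,0,-0.5],"delta_rot":[0,0,0],"claw":1},{"xyz":[-3,0,-3.5],"delta_rot":[0,0,0],"claw":1},{"xyz":[-3,0,-3.5],"delta_rot":[0,0,0],"claw":1},{"xyz":[-3,0,-3.5],"delta_rot":[0,0,0],"claw":1},{"xyz":[-3,0,-3.5],"delta_rot":[0,0,0],"claw":1},{"xyz":[-3,0,-3.5],"delta_rot":[0,0,0],"claw":1}]'
python3 - <<'E'
from h import *
s=r.get_state();c=optics.capture("wrist");h=c["hand_eye"];g=cv2.cvtColor(c["img"],6).astype(int)
for a in(0,.23):
  q=(-.006-.016*np.cos(a)-.185*np.sin(a),.035-.016*np.sin(a)+.185*np.cos(a));print(a,wproj([W(CAB,(q[0],y,q[1])) for y in(.05,-.05)],s["tcp_pos"],s["eef_rot"],h).round(0).tolist())
for cx in(260,280,370):print(cx,g[60:190:2,cx].tolist())
a=cv2.imread("pics/top0.png").astype(int);b=optics.capture("top")["img"].astype(int)
d=np.abs(a-b).max(2)
for n,(x,y) in dict(can=(418,195),jar=(393,125),lemon=(214,205),front=(335,175)).items():print(n,(d[y-14:y+14,x-12:x+12]>40).mean().round(3))
E
```

```text
time_s: 30.22
tcp_pos: [0.4751, -0.0312, 0.3]
eef_rot: [179.9, -0.0, -8.2]
contact_force: [0.2, 0.6, 0.0]
gripper_width: 0.0006
gripper_force: 0.0
0 [[242.0, 93.0], [376.0, 92.0]]
0.23 [[249.0, 148.0], [372.0, 147.0]]
260 [104, 93, 170, 168, 166, 190, 147, 196, 195, 193, 191, 191, 188, 188, 166, 166, 78, 78, 78, 79, 81, 137, 156, 158, 158, 159, 159, 158, 158, 158, 159, 158, 159, 158, 156, 158, 157, 158, 157, 158, 157, 159, 156, 159, 157, 158, 155, 157, 158, 158, 158, 159, 158, 160, 158, 160, 159, 160, 160, 160, 158, 160, 160, 162, 160]
280 [99, 86, 134, 135, 134, 168, 157, 196, 195, 195, 193, 191, 188, 187, 149, 166, 78, 80, 80, 77, 77, 137, 155, 157, 158, 157, 156, 159, 156, 156, 157, 158, 158, 156, 156, 156, 157, 159, 156, 156, 157, 157, 158, 158, 158, 159, 159, 158, 159, 159, 159, 159, 160, 160, 158, 160, 158, 158, 157, 159, 159, 159, 159, 160, 159]
370 [62, 161, 213, 211, 160, 166, 189, 194, 193, 192, 189, 191, 188, 189, 158, 100, 80, 80, 82, 81, 88, 159, 160, 160, 159, 160, 157, 158, 159, 160, 160, 159, 159, 161, 161, 158, 159, 160, 158, 157, 158, 158, 156, 157, 158, 157, 158, 158, 158, 158, 160, 158, 157, 157, 160, 159, 160, 158, 157, 159, 159, 159, 160, 160, 161]
can 0.0
jar 0.443
lemon 0.039
front 0.516
```

The front is shut: edge at row ~90, with nothing touching it. The jar region differs in the top view, probably because the arm covers it. I'll check it in the scene view.

```bash
python3 - <<'E'
from h import *
a=cv2.imread("pics/scene0.png").astype(int);im=optics.capture("scene")["img"];b=im.astype(int);d=np.abs(a-b).max(2)
for n,(x,y) in dict(can=(375,293),jar=(426,250),lemon=(285,173)).items():print(n,(d[y-14:y+14,x-10:x+10]>40).mean().round(3))
t=optics.capture("top")["img"];print(t[125,380:408:4].tolist(),cv2.imread("pics/top0.png")[125,380:408:4].tolist())
E
```

```text
can 0.0
jar 0.0
lemon 0.155
[[62, 62, 60], [54, 52, 52], [62, 56, 58], [62, 55, 59], [80, 88, 104], [26, 58, 31], [154, 182, 187]] [[129, 151, 157], [132, 157, 163], [37, 66, 43], [54, 90, 73], [40, 88, 65], [20, 47, 26], [129, 154, 159]]
```

```bash
python3 -c "
from plant import job;print(job.close_job())"
```

```text
the job is handed in; nothing more can be done
None
```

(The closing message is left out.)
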